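# Reset the length stop to the sample bar

## Task

Set the length stop to the brass sample bar: unscrew the orange wing-headed set screw (counterclockwise from above) until the stop collar is free, and only then slide the collar along its rod so that its finger gently pushes the bar right home against the steel anvil with no gap at either end of the bar. Do up the set screw again so that it clamps the collar firmly there, then let go; leave the bystanders where they are.

Things in the scene. Friction and masses are not known exactly. Their poses are not given: they have to be found in the camera images.
- fixture: Length-stop fixture fixed to the left half of the bench, turned up to 0.4 rad: grey base plate 94 (x) x 240 (y) x 12 mm, blue end blocks (y = +-100 to +-120 mm, tops 74 mm above the bench) that carry the rod. Origin: centre of the underside; rod and trough run along its y. To its right (world y below -0.12 m) stands a tall bench grinder, behind it (x above 0.72 m) a green case: keep the arm clear.
- anvil_face (a point): Centre of the anvil's working face, in the fixture frame at (-18, -100, 22) mm; the face looks along the fixture's +y. The steel anvil (34 mm high) stands at the fixture's -y end in front of the blue block, at the end of the trough.
- guide_rod: Steel guide rod of 14 mm diameter along the fixture's y; origin at its middle, in the fixture frame at (24, 0, 56) mm.
- stop_collar: Dark steel collar, 40 mm across, 30 mm wide, on the guide rod (origin on the rod axis, mid-collar; axes parallel to the fixture's). Keyed: it only slides along the rod, with about 2 N of drag when free; clamped it resists 25 N or more. A finger reaches from it to the fixture's -x and down into the trough. Start: 55 to 90 mm on the fixture's +y side of its final place.
- stop_face (a point): Point on the working face (facing the fixture's -y) of the collar's finger, 15 mm to the -y side of the collar's origin. When the bar is nipped home, this is 60 mm (the bar's length) from the anvil face along the fixture's y.
- clamp_screw: Set screw with an orange wing head, upright on the collar, pressing on the rod. Wing 10 mm thick (its x), 38 long (its y), 25 high; origin on the screw axis at the wing's underside, 82 to 84 mm above the bench. Counterclockwise from above loosens, and lifts it 1 mm per rad. At the start an unknown 1.2 to 2.6 rad from coming free; it turns 1.5 rad or more beyond that and cannot come out.
- wing_grip (a point): Middle of the wing, on the screw axis, 14 mm above its underside: grip here or 3 mm higher, across the 10 mm thickness, with 40 N or more; so held, the wing also serves to slide the collar. The collar's top is about 20 mm below. Screw torque: roughly 0.2 to 0.4 N m when tight, under 0.1 N m when free. Doing it up 1.1 rad or more beyond first touching the rod is firm.
- sample_bar: Brass bar 24 x 60 (y) x 18 mm, lying loose along the trough on the base plate under the finger's path, between the anvil and the finger; origin at the centre of its underside. It starts 5 to 25 mm short of the anvil.
- screwdriver: Bystander: blue screwdriver, 139 mm, lying behind the fixture.
- nut_jar: Bystander, stuck to the bench: clear jar of nuts with black lid, 60 mm across, 70 mm high, at the back left.
- marker: Bystander: black and blue marker pen, 130 mm, near the front edge.
- spanner: Bystander: combination spanner, 152 mm, near the front edge.
Things that resemble listed ones, but are neither listed nor needed, are in the scene too. Of the things shaped like the sample_bar, the brass one is meant.

How it is judged (in metres and radians):
On the way, in this order (a step that is already met when the one before it is completed fails the run):
1. the set screw is undone until it hardly presses on the rod, the collar still within 10 mm of where it was (contact force between clamp_screw and guide_rod below 4 N and distance of stop_collar from where it was at the start of the episode below 0.01 m), for 0.1 s.
2. the collar's finger has pushed the bar home against the anvil while the screw was loose (y of stop_face in the frame of anvil_face below 0.0615 m and contact force between clamp_screw and guide_rod below 10 N), for 0.1 s.
At the end, for the whole second after the job is handed in: The bar lies flat in the trough; the finger's face is within 61.5 mm of the anvil's face with the 60 mm bar between them (gaps together under 1.5 mm); the set screw presses on the rod with more than 15 N; all at rest and released (y of stop_face in the frame of anvil_face between 0.057 and 0.0615 m and y of sample_bar in the frame of anvil_face below 0.0315 m and z of sample_bar in the frame of fixture below 0.015 m and angle between the y axis of sample_bar and the y axis of fixture, either way round below 0.1 rad and contact force between clamp_screw and guide_rod above 15 N and linear speed of stop_collar below 0.005 m/s); the robot touches nothing.
It fails at once if the finger or collar presses the bar with more than 60 N (contact force between stop_collar and sample_bar above 60 N).
It fails at once if the screwdriver, the marker or the spanner is moved more than 30 mm (distance of any of screwdriver, marker, spanner from where it was at the start of the episode above 0.03 m).
It also fails if it takes over 64 s, if anything falls off the work surface, if the arm or the gripper's body presses on something with over 40 N, if the wrist force passes 120 N, or if a joint passes its speed limit or range.

## Robot

A 6-joint arm with a two-finger parallel gripper is mounted at the origin on a cart in front of the work surface, level with it; the furniture and walls round the work are solid. World frame = base frame: x ahead of the robot, y to its left, z up, the work surface at z = 0. Lengths are in mm, angles in rad, forces in N, time in s.
With the tool pointing down it reaches from about 200 to 875 mm from the base axis. Payload 3.4 kg.
Tool frame: the origin (TCP) lies at the centre of the arm's flange, where the gripper is bolted on; the fingertips stand ahead of it and the grasp point (between the pads) lies 180 mm ahead of it (manip.finger_overhang is the z of the fingertips in the tool frame, in mm); z points along the fingers, y is the line along which they close (so a half turn about z gives the same grasp; the last joint's range is limited). The gripper opens to 94 mm and grips with 3 to 60 N. Pads are 16 mm wide; open, the fingers measure 119 mm over their backs; the gripper's body (75 mm by 177 mm) begins 78 mm behind the grasp point.
Start: joints at [1.201, 0.276, 1.505, -0, 1.361, -0.121], TCP at [141.598, 557.31, 404.693] pointing down, gripper open.
Joint ranges: [-2.89, 2.89], [-0.75, 2.08], [0.22, 2.7], [-1.18, 4.32], [0.11, 2.71], [-2.7, 2.7]. Speed limits (rad/s): [2.57, 2.57, 3.14, 3.14, 3.14, 3.14].

## Interface

Orientations are given as a 3x3 rotation matrix whose columns are the frame's x, y, z axes.
In Python, from plant import status, viewer, order, manip gives the robot as it stands.
- The arm moves only by the shell command python3 -m jog 'ROWS' [FORCE]. ROWS is JSON, a list of rows, each an object of numbers: "rx", "ry", "rz": the turn, a rotation vector about the tool's x, y, z in degrees; "dx", "dy", "dz": the shift along the tool's x, y, z in m; "fingers": the finger opening in m, from 0 to 0.094. In form: [{"rx": .., "ry": .., "rz": .., "dx": .., "dy": .., "dz": .., "fingers": ..}, ...]. A call has 1 to 5 rows; each row is the pose to reach, as a shift and turn from the pose commanded when the call began, along the tool's axes at that moment; what a row does not reach only later rows make up. A row lasts 1/12 s, in which the tool goes at most 41.7 mm and 7.16 degrees, less where a joint would pass 70% of its speed; a pose out of reach is approached as far as the arm can. A call with a gripper value outside its range is refused whole. The fingers move at their own pace and stop on an object; FORCE is the grip in N (left out, the last holds). Time passes only in rows, so rows that repeat a pose let the fingers close. It gives the time, the measured TCP pose, the force, the opening and the grip force at its end, in the units of the state.
- status.get_obs(): the state, without advancing time (a new reading comes with each control period).
- viewer.read_camera(name): name is "scene" or "side" or "wrist"; returns a dict with "color" (384x512x3 uint8, blue, green, red), "fx", "fy", "cx", "cy" (pixels), "extrinsics" (4x4, takes a point from camera to world coordinates). Camera axes: x right, y up, looking along -z (the intrinsics and any distortion apply to the point x, -y, -z); pixel columns grow to the right and rows downward; lengths in mm; the calibration is good to about 2 mm. A picture is of the moment at which its call begins. There is no depth.
- order.close_job(): hands the job in; it is judged then, once.
The state is a dict: "time_s": time; "joints": joint angles; "joint_velocities": joint speeds; "joint_torque": joint torques, N m; "tool_pos": TCP position; "eef_rot": TCP orientation; "wrist_force": force on the tool from outside, world axes, zero at the start; "moment": the same for the moment, N m; "grip_width": finger opening in mm; "grip_force": force on a finger pad.
Only numpy, scipy, OpenCV 4.12 (cv2) and the standard library are available. Lean on these libraries where they do the work, as an engineer would, in place of code of your own. Each camera call takes 0.05 s, during which the arm holds its last target. There are 200 camera calls.

## Working session

There is one attempt and no reset: what is moved stays moved. The work goes in short steps, Python scripts to look and compute and a shell command to move; the robot and the scene stay as the last step left them, time stands still between calls to the robot, and variables do not carry over. Pictures are saved under pics/ and viewed, at most 10 in all, crops included, and the job is handed in when it is done.

```bash
ls; mkdir -p pics; cat > h.py <<'E'
import numpy as np, cv2, json
from plant import status, viewer, order, manip
def shot(n,f):
    c=viewer.read_camera(n); cv2.imwrite(f'pics/{f}.png',c['color'])
    np.savez(f'pics/{f}.npz',**{k:np.array(v) for k,v in c.items()}); return c
def load(f): return dict(np.load(f'pics/{f}.npz'))
def proj(c,P):
    P=np.atleast_2d(P); E=np.array(c['extrinsics'],float); q=(P-E[:3,3])@E[:3,:3]
    return np.c_[c['fx']*q[:,0]/-q[:,2]+c['cx'], c['fy']*-q[:,1]/-q[:,2]+c['cy']]
def ray(c,u,v,z):
    E=np.array(c['extrinsics'],float); d=E[:3,:3]@np.array([(u-c['cx'])/c['fx'],-(v-c['cy'])/c['fy'],-1])
    return E[:3,3]+d*(z-E[2,3])/d[2]
E
python3 - <<'E'
from h import *
a=shot('scene','s0');b=shot('side','d0');w=shot('wrist','w0')
print({k:v for k,v in a.items() if k!='color'},b['extrinsics'],b.keys())
print(status.get_obs(),manip.finger_overhang)
cv2.imwrite('pics/both.png',np.hstack([cv2.resize(x['color'],(400,300)) for x in (b,w)]))
E
```

```text
pics
{'fx': 444.605163326585, 'fy': 444.605163326585, 'cx': 255.04447527186363, 'cy': 196.06245596480824, 'extrinsics': array([[ 5.22846001e-01,  6.45193682e-01, -5.57097094e-01,
        -1.00403214e+02],
       [-8.52419991e-01,  3.93053807e-01, -3.44802644e-01,
        -4.89157310e+02],
       [-3.49535365e-03,  6.55159383e-01,  7.55482604e-01,
         1.02949492e+03],
       [ 0.00000000e+00,  0.00000000e+00,  0.00000000e+00,
         1.00000000e+00]])} [[-9.66245843e-01  1.67650432e-01 -1.95607527e-01  3.81905524e+02]
 [-2.56725499e-01 -5.63328482e-01  7.85336259e-01  8.96652400e+02]
 [ 2.14706720e-02  8.09045335e-01  5.87353944e-01  7.76061230e+02]
 [ 0.00000000e+00  0.00000000e+00  0.00000000e+00  1.00000000e+00]] dict_keys(['color', 'fx', 'fy', 'cx', 'cy', 'extrinsics'])
{'time_s': 0.15, 'joints': array([ 1.20101109e+00,  2.76413312e-01,  1.50579311e+00, -6.85186787e-05,
        1.36069891e+00, -1.21021895e-01]), 'joint_velocities': array([ 4.76842924e-05, -2.66588424e-03, -2.19009409e-03, -9.73065933e-04,
       -1.88153993e-04, -6.57042957e-04]), 'joint_torque': array([ 2.41299997e-03, -4.04925513e+01, -2.37432754e+01,  7.01505854e-02,
        3.15856514e-02, -1.12860873e-04]), 'tool_pos': array([141.54422697, 557.15348523, 404.04366279]), 'eef_rot': array([[-9.69221145e-01,  2.46191394e-01, -4.11938697e-04],
       [ 2.46191721e-01,  9.69220346e-01, -1.24816471e-03],
       [ 9.19719572e-05, -1.31116352e-03, -9.99999136e-01]]), 'wrist_force': array([0.54914583, 0.308389  , 0.19319825]), 'moment': array([-0.02418154,  0.03797454, -0.0350522 ]), 'grip_force': 0.0, 'grip_width': 93.94618842516456} 199.2
```

View pics/s0.png

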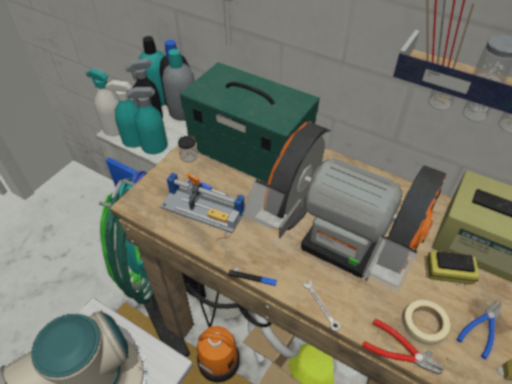

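View pics/both.png

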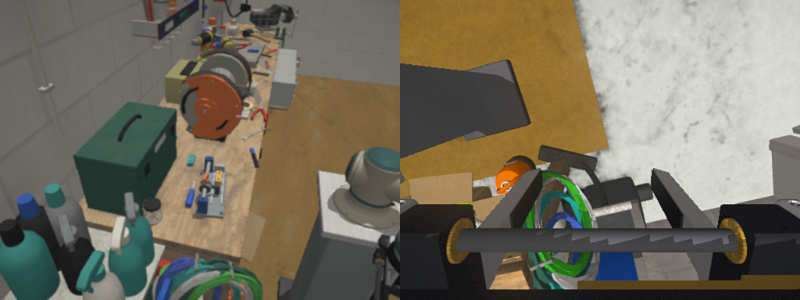

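The scene view shows the fixture at about px (165–245, 175–230), with an orange wing near (194,179) and the brass bar near (218,215). The side view shows it at about (210,185) in its half of the montage. I'll enlarge both.

```bash
python3 - <<'E'
from h import *
a=load('s0');b=load('d0')
A=cv2.resize(a['color'][165:240,155:255],None,fx=5,fy=5,interpolation=cv2.INTER_CUBIC)
B=cv2.resize(b['color'][185:285,225:300],None,fx=5.9,fy=5.9,interpolation=cv2.INTER_CUBIC)
B=B[:590]
cv2.imwrite('pics/cs.png',A);cv2.imwrite('pics/cd.png',B);print(A.shape,B.shape)
print([ray(a,u,v,0) for u,v in((165,207),(236,230))])
E
```

```text
(375, 500, 3) (590, 442, 3)
[array([480.96845732, 188.95049748,   0.        ]), array([520.16603382, -40.06248261,   0.        ])]
```

View pics/cs.png

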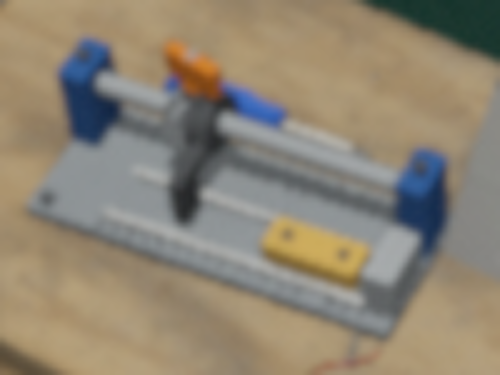

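View pics/cd.png

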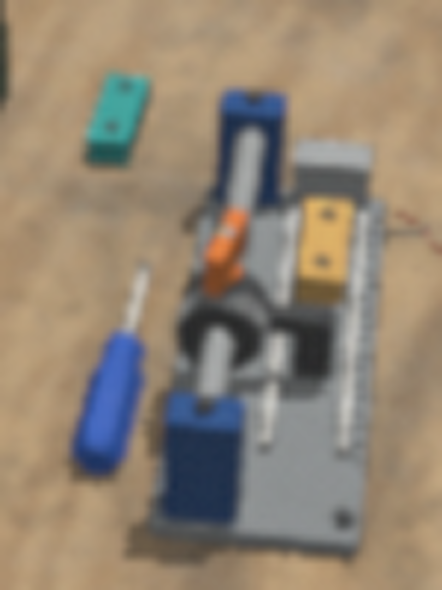

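The scene crop shows the plate corners at crop (28,210) and (390,325), block-top holes at (92,45) and (428,160), the wing around (195,65), and the bar at (315,248) near the anvil. The side crop has near and far block holes at (205,405) and (258,97), and the wing around (228,240). The teal bar is a decoy. Next I fit the fixture pose.

```bash
cat > fit.py <<'E'
from h import *
from scipy.optimize import least_squares
a=load('s0');b=load('d0')
S=lambda x,y:(155+x/5-.4,165+y/5-.4); D=lambda x,y:(225+x/5.9-.42,185+y/5.9-.42)
obs=[(a,(-47,120,12),S(28,208)),(a,(-47,-120,12),S(390,323)),(a,(24,110,74),S(92,46)),(a,(24,-110,74),S(430,160)),
(b,(-47,120,12),D(357,540)),(b,(-47,-120,12),D(383,205)),(b,(24,110,74),D(205,408)),(b,(24,-110,74),D(256,97))]
def W(p,q):
    c,s=np.cos(p[2]),np.sin(p[2]);return np.array([p[0]+c*q[0]-s*q[1],p[1]+s*q[0]+c*q[1],q[2]])
f=lambda p:np.concatenate([(proj(c,W(p,q))[0]-o) for c,q,o in obs])
r=least_squares(f,[530,70,0.],loss='soft_l1')
print(r.x,r.fun.reshape(-1,2).round(1))
p=r.x
# wing top centre triangulate: unknown y along rod, z=96
obs2=[(a,S(194,68)),(b,D(226,246))]
g=lambda q:np.concatenate([proj(c,W(p,(24,q[0],q[1])))[0]-o for c,o in obs2])
r2=least_squares(g,[30,96]);print('wing y,z',r2.x,r2.fun.round(1),W(p,(24,r2.x[0],100)))
for n,q in (('anvil',(-18,-100,22)),('finalcollar',(24,-25,56)),):print(n,W(p,q))
E
python3 fit.py; python3 -c "
from h import *
c=load('w0');o=status.get_obs();R=o['eef_rot'];E=c['extrinsics'];print((R.T@E[:3,:3]).round(3),R.T@(E[:3,3]-o['tool_pos']),c['fx'],c['cx'],c['cy'])"
```

```text
[5.33314975e+02 8.55568784e+01 1.45232554e-01] [[-0.5 -0.4]
 [ 0.1  2.1]
 [-1.3  2.7]
 [-1.3  2. ]
 [-0.3 -0.2]
 [-0.6 -2.1]
 [-0.9 -0.6]
 [-1.7 -0.1]]
wing y,z [33.90269824 98.11461699] [ 0.1  0.  -1.2 -0.1] [552.15582523 122.57599934 100.        ]
anvil [529.97672814 -15.99535502  22.        ]
finalcollar [560.6803733  64.2934124  56.       ]
[[-0.     0.964  0.266]
 [ 1.    -0.     0.   ]
 [ 0.     0.266 -0.964]] [76.72170985 -0.1417366  20.92486771] 284.88796885687645 251.35194511945937 188.64698518689025
```

The collar sits at y≈+34, so it needs about 59 mm of travel, which agrees with the stated 55–90. The reach is fine too. I'll move to hover above the wing at the same height and look from close by.

```bash

python3 -m jog '[{"dx":-0.03,"dy":-0.019},{"dx":-0.065,"dy":-0.041},{"dx":-0.1,"dy":-0.063},{"dx":-0.134,"dy":-0.085},{"dx":-0.168,"dy":-0.107}]' 
python3 -m jog '[{"dx":-0.033,"dy":-0.021},{"dx":-0.067,"dy":-0.042},{"dx":-0.1,"dy":-0.063},{"dx":-0.134,"dy":-0.085},{"dx":-0.168,"dy":-0.107}]' 
python3 -m jog '[{"dx":-0.033,"dy":-0.021},{"dx":-0.067,"dy":-0.042},{"dx":-0.1,"dy":-0.063},{"dx":-0.134,"dy":-0.085},{"dx":-0.168,"dy":-0.107}]' 
python3 -m jog '[{},{}]' 
python3 - <<'E'
from h import *
c=shot('wrist','w1');print(status.get_obs()['joints'])
cv2.imwrite('pics/w1v.png',cv2.resize(c['color'],(768,576),interpolation=cv2.INTER_CUBIC))
E
```

```text
[ 1.20100763e+00  2.76343222e-01  1.50560183e+00 -2.92199597e-05
  1.36068009e+00 -1.21016095e-01]schema error: expected keys rx, ry, rz, dx, dy, dz, fingers
schema error: expected keys rx, ry, rz, dx, dy, dz, fingers
schema error: expected keys rx, ry, rz, dx, dy, dz, fingers
schema error: expected keys rx, ry, rz, dx, dy, dz, fingers
```

View pics/w1v.png

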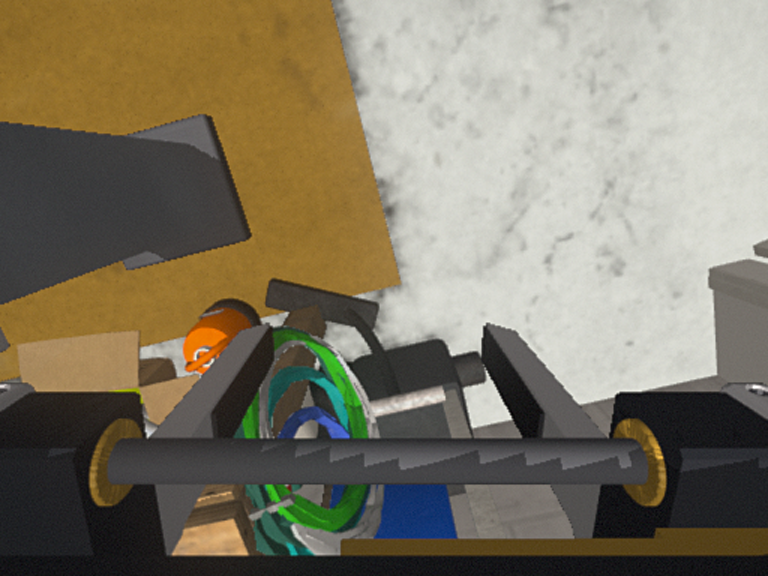

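Nothing moved: every row needs all seven keys. The view still shows the start pose, with the open fingertips at about (255,330) and (500,330).

```bash

python3 -m jog '[{"rx":0,"ry":0,"rz":0,"dx":-0.03,"dy":-0.019,"dz":0,"fingers":0.094},{"rx":0,"ry":0,"rz":0,"dx":-0.065,"dy":-0.041,"dz":0,"fingers":0.094},{"rx":0,"ry":0,"rz":0,"dx":-0.1,"dy":-0.063,"dz":0,"fingers":0.094},{"rx":0,"ry":0,"rz":0,"dx":-0.134,"dy":-0.085,"dz":0,"fingers":0.094},{"rx":0,"ry":0,"rz":0,"dx":-0.168,"dy":-0.107,"dz":0,"fingers":0.094}]' 40 &&
python3 -m jog '[{"rx":0,"ry":0,"rz":0,"dx":-0.033,"dy":-0.021,"dz":0,"fingers":0.094},{"rx":0,"ry":0,"rz":0,"dx":-0.067,"dy":-0.042,"dz":0,"fingers":0.094},{"rx":0,"ry":0,"rz":0,"dx":-0.1,"dy":-0.063,"dz":0,"fingers":0.094},{"rx":0,"ry":0,"rz":0,"dx":-0.134,"dy":-0.085,"dz":0,"fingers":0.094},{"rx":0,"ry":0,"rz":0,"dx":-0.168,"dy":-0.107,"dz":0,"fingers":0.094}]' &&
python3 -m jog '[{"rx":0,"ry":0,"rz":0,"dx":-0.033,"dy":-0.021,"dz":0,"fingers":0.094},{"rx":0,"ry":0,"rz":0,"dx":-0.067,"dy":-0.042,"dz":0,"fingers":0.094},{"rx":0,"ry":0,"rz":0,"dx":-0.1,"dy":-0.063,"dz":0,"fingers":0.094},{"rx":0,"ry":0,"rz":0,"dx":-0.134,"dy":-0.085,"dz":0,"fingers":0.094},{"rx":0,"ry":0,"rz":0,"dx":-0.168,"dy":-0.107,"dz":0,"fingers":0.094}]' &&
python3 -m jog '[{"rx":0,"ry":0,"rz":0,"dx":0,"dy":0,"dz":0,"fingers":0.094},{"rx":0,"ry":0,"rz":0,"dx":0,"dy":0,"dz":0,"fingers":0.094}]' 
python3 - <<'E'
from h import *
c=shot('wrist','w2');print(status.get_obs()['joints'])
cv2.imwrite('pics/w2v.png',cv2.resize(c['color'],(768,576),interpolation=cv2.INTER_CUBIC))
E
```

```text
time_s: 0.62
tool_pos: [278.8, 410.8, 404.6]
eef_rot: [[-0.969, 0.245, 0.0], [0.245, 0.969, -0.0], [-0.0, -0.0, -1.0]]
wrist_force: [-0.3, 0.7, 0.4]
grip_width: 94.0
grip_force: 0.0
time_s: 1.03
tool_pos: [415.4, 265.5, 404.7]
eef_rot: [[-0.969, 0.246, 0.0], [0.246, 0.969, 0.0], [-0.0, 0.0, -1.0]]
wrist_force: [0.5, 0.0, -0.1]
grip_width: 94.3
grip_force: 0.0
time_s: 1.45
tool_pos: [552.0, 120.3, 404.6]
eef_rot: [[-0.969, 0.247, -0.0], [0.247, 0.969, 0.0], [0.0, 0.0, -1.0]]
wrist_force: [0.4, 0.7, -0.2]
grip_width: 93.9
grip_force: 0.0
time_s: 1.62
tool_pos: [552.2, 120.4, 403.9]
eef_rot: [[-0.968, 0.25, -0.001], [0.25, 0.968, 0.0], [0.001, -0.0, -1.0]]
wrist_force: [-0.9, -0.1, 0.6]
grip_width: 94.2
grip_force: 0.0
[ 9.35608840e-02  2.60770537e-01  1.52796642e+00  7.67907862e-04
  1.35456424e+00 -1.22679547e+00]
```

View pics/w2v.png

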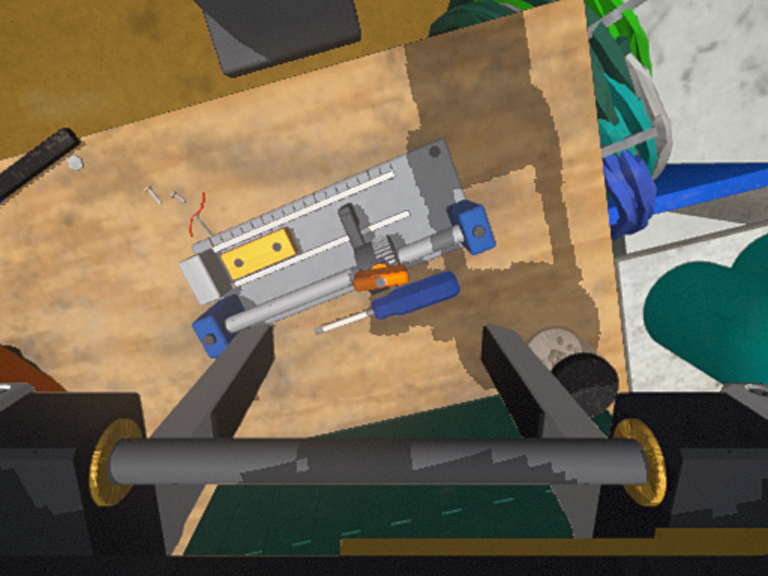

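The wrist view shows block-top holes at (210,338) and (478,231), the plate corner at (443,140), the orange wing around (381,279), the brass bar at (258,254) and the anvil at about (205,275). I'll refit the fixture and fit the wing silhouette.

```bash
cat > fit2.py <<'E'
from h import *
from scipy.optimize import least_squares, minimize
c=load('w2'); V=lambda x,y:np.array([(x+.5)/1.5-.5,(y+.5)/1.5-.5])
obs=[((24,-110,74),V(210,339)),((24,110,74),V(478,231)),((-47,120,12),V(443,140))]
def W(p,q):
    k,s=np.cos(p[2]),np.sin(p[2]);return np.array([p[0]+k*q[0]-s*q[1],p[1]+s*q[0]+k*q[1],q[2]])
r=least_squares(lambda p:np.concatenate([proj(c,W(p,q))[0]-o for q,o in obs]),[533,85,.145]);p=r.x
print('fixture',p,r.fun.round(1))
hsv=cv2.cvtColor(c['color'],cv2.COLOR_BGR2HSV)
m=cv2.inRange(hsv,(3,140,90),(16,255,255)); n=np.zeros_like(m); n[165:205,225:285]=m[165:205,225:285]
ys,xs=np.nonzero(n);print('mask',len(xs),xs.min(),xs.max(),ys.min(),ys.max())
n=cv2.morphologyEx(n,cv2.MORPH_CLOSE,np.ones((3,3)))
k=8
N=cv2.resize(n,None,fx=k,fy=k,interpolation=cv2.INTER_LINEAR)>127
def sil(q):
    x,y,yaw,z=q[0],q[1],q[2],83
    P=np.array([W((x,y,yaw),(sx*5,sy*19,z+h)) for sx in(-1,1) for sy in(-1,1) for h in(0,25)])
    u=((proj(c,P)+.5)*k-.5).astype(np.int32); M=np.zeros(N.shape,np.uint8); cv2.fillConvexPoly(M,cv2.convexHull(u),1); return M>0
iou=lambda q:-(sil(q)&N).sum()/(sil(q)|N).sum()
w0=W(p,(24,34,0))
best=min((minimize(iou,[w0[0],w0[1],p[2]+d],method='Nelder-Mead',options=dict(initial_simplex=np.array([w0[0],w0[1],p[2]+d])+np.array([[0,0,0],[6,0,0],[0,6,0],[0,0,.3]]))) for d in(-.4,-.1,.2)),key=lambda r:r.fun)
x=best.x;print('wing',x,best.fun)
k_,s=np.cos(p[2]),np.sin(p[2]);d=x[:2]-p[:2];print('wing in fixture',k_*d[0]+s*d[1],-s*d[0]+k_*d[1],'yaw rel',x[2]-p[2])
print('anvil',W(p,(-18,-100,22)))
E
python3 fit2.py
```

```text
fixture [5.32952524e+02 8.59455901e+01 1.38310849e-01] [-0.3  0.6 -0.4  1.2  0.7 -1.7]
mask 371 236 272 175 193
wing [ 5.49998390e+02  1.23368521e+02 -7.62612003e-02] -0.6540358023367993
wing in fixture 22.04259327969146 34.71543467430761 yaw rel -0.21457204919292935
anvil [528.9114484  -15.58110448  22.        ]
```

The low overlap comes from the hub under the wing also being orange. I'll turn the tool 80° clockwise so it closes across the wing (joint 6 ≈ 0.17, leaving travel for undoing), drop 60 mm and look again.

```bash

python3 -m jog '[{"rx":0,"ry":0,"rz":4,"dx":0,"dy":0,"dz":0.004,"fingers":0.094},{"rx":0,"ry":0,"rz":10,"dx":0,"dy":0,"dz":0.008,"fingers":0.094},{"rx":0,"ry":0,"rz":16,"dx":0,"dy":0,"dz":0.012,"fingers":0.094},{"rx":0,"ry":0,"rz":22,"dx":0,"dy":0,"dz":0.016,"fingers":0.094},{"rx":0,"ry":0,"rz":28,"dx":0,"dy":0,"dz":0.02,"fingers":0.094}]' >/dev/null &&
python3 -m jog '[{"rx":0,"ry":0,"rz":6,"dx":0,"dy":0,"dz":0.004,"fingers":0.094},{"rx":0,"ry":0,"rz":12,"dx":0,"dy":0,"dz":0.008,"fingers":0.094},{"rx":0,"ry":0,"rz":18,"dx":0,"dy":0,"dz":0.012,"fingers":0.094},{"rx":0,"ry":0,"rz":24,"dx":0,"dy":0,"dz":0.016,"fingers":0.094},{"rx":0,"ry":0,"rz":29,"dx":0,"dy":0,"dz":0.02,"fingers":0.094}]' >/dev/null &&
python3 -m jog '[{"rx":0,"ry":0,"rz":6,"dx":0,"dy":0,"dz":0.005,"fingers":0.094},{"rx":0,"ry":0,"rz":12,"dx":0,"dy":0,"dz":0.01,"fingers":0.094},{"rx":0,"ry":0,"rz":18,"dx":0,"dy":0,"dz":0.015,"fingers":0.094},{"rx":0,"ry":0,"rz":23,"dx":0,"dy":0,"dz":0.02,"fingers":0.094},{"rx":0,"ry":0,"rz":23,"dx":0,"dy":0,"dz":0.02,"fingers":0.094}]' 
python3 - <<'E'
from h import *
c=shot('wrist','w3');print(status.get_obs()['joints'])
print(proj(c,[[550,123.4,83],[550,123.4,108],[552,122,83],[552,122,108]]))
cv2.imwrite('pics/w3v.png',cv2.resize(c['color'],(768,576),interpolation=cv2.INTER_CUBIC))
E
```

```text
time_s: 2.92
tool_pos: [549.4, 123.6, 343.9]
eef_rot: [[0.073, 0.997, -0.003], [0.997, -0.073, 0.0], [0.0, -0.003, -1.0]]
wrist_force: [-0.3, -0.5, 0.3]
grip_width: 93.7
grip_force: 0.0
[9.72501613e-02 2.99025055e-01 1.62670751e+00 5.38308687e-04
 1.21743860e+00 1.67420406e-01]
[[252.07452952 200.76127595]
 [252.0998391  210.33214382]
 [254.44129978 202.10680884]
 [254.71652726 211.80601636]]
```

View pics/w3v.png

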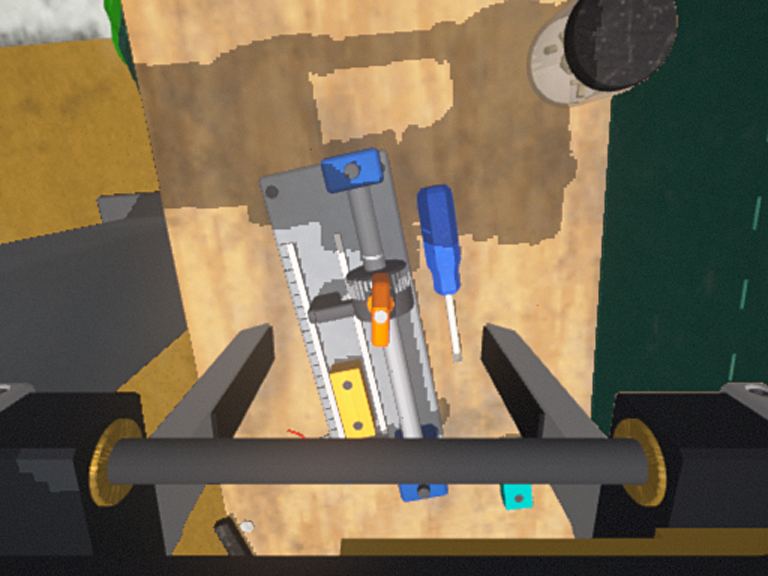

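Wing top runs from (381,275) to (381,346), vertical in the image and so aligned with the tool, with a white screw dot at (380,316). Block holes are at (351,171) and (423,491). I'll turn these into positions.

```bash
python3 - <<'E'
from h import *
c=load('w3'); V=lambda x,y:((x+.5)/1.5-.5,(y+.5)/1.5-.5)
A=ray(c,*V(351,171),74);B=ray(c,*V(423,491),74);m=(A+B)/2
print('holes',A,B,np.linalg.norm(A-B),'yaw',np.arctan2(-(A-B)[0],(A-B)[1]))
d=(A-B)/np.linalg.norm(A-B)
hsv=cv2.cvtColor(c['color'],cv2.COLOR_BGR2HSV);k=cv2.inRange(hsv,(3,140,90),(16,255,255));k[:175]=0;k[240:]=0;k[:,:235]=0;k[:,275:]=0
ys,xs=np.nonzero(k);print(xs.min(),xs.max(),ys.min(),ys.max())
for r in range(ys.min(),ys.max()+1,3):print(r,xs[ys==r].min(),xs[ys==r].max())
for n,q in(('dot',V(380,316)),('mid',V(380.5,311))):
    P=ray(c,*q,108);print(n,P,'along',(P-m)@d,'off',(P-m)@[d[1],-d[0],0])
for q in((380.5,276),(380.5,345)):print(ray(c,*V(*q),108))
E
```

```text
holes [540.01115522 198.60988034  74.        ] [570.78274696 -20.26003974  74.        ] 221.0224711972283 yaw 0.13967755326830472
245 262 182 230
182 250 256
185 248 259
188 249 259
191 249 259
194 248 259
197 246 260
200 245 261
203 247 262
206 247 261
209 248 259
212 248 259
215 248 258
218 248 258
221 248 258
224 248 258
227 248 258
230 249 257
dot [550.84100897 123.196032   108.        ] along 34.32407369475126 off 0.22497744784596466
mid [551.30783787 125.98604319 108.        ] along 37.02191910417808 off 1.0756958804697383
[552.67759815 145.14776621 108.        ]
[549.91565447 106.51064087 108.        ]
```

Holes are 221 mm apart (220 expected), the screw axis is at about (551.2, 124.0), and it lies on the rod line. Descending to grasp height (TCP z 280), then gripping.

```bash

python3 -m jog '[{"rx":0,"ry":0,"rz":0,"dx":0.0005,"dy":0.0018,"dz":0.012,"fingers":0.094},{"rx":0,"ry":0,"rz":0,"dx":0.0005,"dy":0.0018,"dz":0.027,"fingers":0.07},{"rx":0,"ry":0,"rz":0,"dx":0.0005,"dy":0.0018,"dz":0.042,"fingers":0.05},{"rx":0,"ry":0,"rz":0,"dx":0.0005,"dy":0.0018,"dz":0.056,"fingers":0.05},{"rx":0,"ry":0,"rz":0,"dx":0.0005,"dy":0.0018,"dz":0.0635,"fingers":0.05}]' 50 >/dev/null &&
python3 -m jog '[{"rx":0,"ry":0,"rz":0,"dx":0,"dy":0,"dz":0,"fingers":0.05},{"rx":0,"ry":0,"rz":0,"dx":0,"dy":0,"dz":0,"fingers":0.05},{"rx":0,"ry":0,"rz":0,"dx":0,"dy":0,"dz":0,"fingers":0.05}]' 
python3 - <<'E'
from h import *
c=shot('wrist','w4');print(status.get_obs()['joints'])
cv2.imwrite('pics/w4v.png',c['color'])
E
```

```text
time_s: 3.63
tool_pos: [553.1, 122.8, 282.1]
eef_rot: [[0.073, 0.997, 0.002], [0.997, -0.073, 0.0], [0.0, 0.002, -1.0]]
wrist_force: [-0.7, 0.2, -0.8]
grip_width: 51.7
grip_force: 0.0
[9.54585515e-02 3.57335443e-01 1.70891842e+00 1.38749366e-04
 1.07327628e+00 1.68892965e-01]
```

View pics/w4v.png

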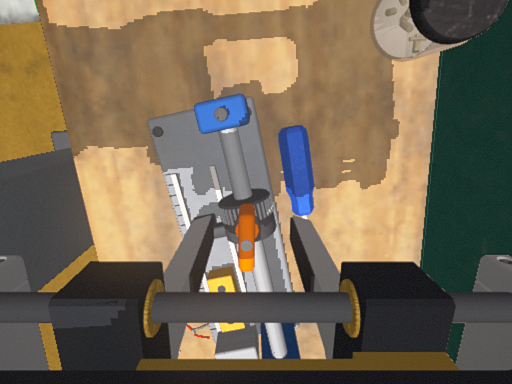

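The wing lies between the fingers at columns 238–256, about 2 mm left of the finger midline (≈252). Shifting −2 mm and closing.

```bash

python3 -m jog '[{"rx":0,"ry":0,"rz":0,"dx":0.0005,"dy":-0.002,"dz":0.002,"fingers":0.05},{"rx":0,"ry":0,"rz":0,"dx":0.0005,"dy":-0.002,"dz":0.002,"fingers":0.03},{"rx":0,"ry":0,"rz":0,"dx":0.0005,"dy":-0.002,"dz":0.002,"fingers":0.02},{"rx":0,"ry":0,"rz":0,"dx":0.0005,"dy":-0.002,"dz":0.002,"fingers":0.0},{"rx":0,"ry":0,"rz":0,"dx":0.0005,"dy":-0.002,"dz":0.002,"fingers":0.0}]' 50 &&
python3 -m jog '[{"rx":0,"ry":0,"rz":0,"dx":0,"dy":0,"dz":0,"fingers":0},{"rx":0,"ry":0,"rz":0,"dx":0,"dy":0,"dz":0,"fingers":0},{"rx":0,"ry":0,"rz":0,"dx":0,"dy":0,"dz":0,"fingers":0},{"rx":0,"ry":0,"rz":0,"dx":0,"dy":0,"dz":0,"fingers":0}]' 
python3 -c "
from h import *
o=status.get_obs();print(o['joints'],o['moment'])"
```

```text
time_s: 4.1
tool_pos: [551.0, 123.1, 279.4]
eef_rot: [[0.074, 0.997, 0.0], [0.997, -0.074, 0.0], [0.0, 0.0, -1.0]]
wrist_force: [-0.1, 0.7, -0.6]
grip_width: 26.4
grip_force: 0.0
time_s: 4.43
tool_pos: [550.6, 123.1, 279.1]
eef_rot: [[0.074, 0.997, -0.001], [0.997, -0.074, 0.0], [-0.0, -0.001, -1.0]]
wrist_force: [-1.2, -0.2, 2.5]
grip_width: 12.8
grip_force: 50.0
[9.66000291e-02 3.57861203e-01 1.71714168e+00 2.20536823e-04
 1.06773185e+00 1.70795835e-01] [-0.04675958  0.41925758 -0.01475259]
```

```bash

python3 -m jog '[{"rx":0,"ry":0,"rz":0,"dx":0,"dy":0,"dz":0,"fingers":0},{"rx":0,"ry":0,"rz":0,"dx":0,"dy":0,"dz":0,"fingers":0},{"rx":0,"ry":0,"rz":0,"dx":0,"dy":0,"dz":0,"fingers":0}]' | tail -2
python3 - <<'E'
from h import *
o=status.get_obs();print(o['moment'],o['wrist_force'])
c=shot('wrist','w5')
hsv=cv2.cvtColor(c['color'],cv2.COLOR_BGR2HSV);k=cv2.inRange(hsv,(3,140,90),(16,255,255));k[:175]=0;k[300:]=0;k[:,:220]=0;k[:,285:]=0
ys,xs=np.nonzero(k)
for r in range(ys.min(),ys.max()+1,5):print(r,xs[ys==r].min(),xs[ys==r].max())
E
```

```text
grip_width: 12.9
grip_force: 50.0
[-0.04652726  0.62308637 -0.00626755] [-2.14499178  0.02603794  2.40238443]
206 247 256
211 244 259
216 244 259
221 243 260
226 242 261
231 241 261
236 241 261
241 244 259
246 244 258
251 244 258
256 244 258
261 244 258
266 244 258
271 245 257Traceback (most recent call last):
  File "<stdin>", line 6, in <module>
    return umr_minimum(a, axis, None, out, keepdims, initial, where)
ValueError: zero-size array to reduction operation minimum which has no identity
```

The wing is aligned and held: a 50 N grip at 12.9 mm, probably on its central hub. I'll try 25° counterclockwise and check that the wing follows.

```bash
cat > chk.py <<'E'
from h import *
import sys
o=status.get_obs();print('j',o['joints'].round(3),'mom',o['moment'].round(3),'F',o['wrist_force'].round(1),'grip',round(o['grip_width'],1),'pos',o['tool_pos'].round(1),'t',round(o['time_s'],2),'dyaw',round(np.degrees(np.arctan2(o['eef_rot'][0,1],o['eef_rot'][1,1])),1))
if len(sys.argv)>1:
    c=shot('wrist',sys.argv[1])
    hsv=cv2.cvtColor(c['color'],cv2.COLOR_BGR2HSV);k=cv2.inRange(hsv,(3,140,90),(16,255,255));k[:190]=0;k[300:]=0;k[:,:215]=0;k[:,290:]=0
    ys,xs=np.nonzero(k);print(len(xs),cv2.minAreaRect(np.c_[xs,ys].astype(np.float32)))
    print([(r,xs[ys==r].min(),xs[ys==r].max()) for r in (209,214,246,256,266) if (ys==r).any()])
E
python3 -m jog '[{"rx":0,"ry":0,"rz":-3,"dx":0,"dy":0,"dz":0,"fingers":0},{"rx":0,"ry":0,"rz":-8,"dx":0,"dy":0,"dz":-0.0001,"fingers":0},{"rx":0,"ry":0,"rz":-13,"dx":0,"dy":0,"dz":-0.0002,"fingers":0},{"rx":0,"ry":0,"rz":-19,"dx":0,"dy":0,"dz":-0.0003,"fingers":0},{"rx":0,"ry":0,"rz":-25,"dx":0,"dy":0,"dz":-0.0004,"fingers":0}]' >/dev/null; python3 chk.py w6
```

```text
j [ 0.097  0.358  1.717  0.     1.068 -0.271] mom [0.003 0.313 0.011] F [-1.6  0.3  1.1] grip 12.9 pos [550.6 123.1 279.3] t 5.15 dyaw 69.0
1016 ((251.0, 239.0), (68.0, 20.0), 90.0)
[(209, np.int64(245), np.int64(259)), (214, np.int64(245), np.int64(259)), (246, np.int64(244), np.int64(258)), (256, np.int64(244), np.int64(258)), (266, np.int64(243), np.int64(258))]
```

The wing followed. I'll keep going and watch the moment and the joint 6 torque during motion.

```bash
sed -i "s/^o=status.get_obs();/o=status.get_obs();print('tau6',o['joint_torque'][5].round(3));/" chk.py
python3 -m jog '[{"rx":0,"ry":0,"rz":-6,"dx":0,"dy":0,"dz":-0.0001,"fingers":0},{"rx":0,"ry":0,"rz":-12,"dx":0,"dy":0,"dz":-0.0002,"fingers":0},{"rx":0,"ry":0,"rz":-18,"dx":0,"dy":0,"dz":-0.0003,"fingers":0}]' >/dev/null; python3 chk.py
python3 -m jog '[{"rx":0,"ry":0,"rz":-6,"dx":0,"dy":0,"dz":-0.0001,"fingers":0},{"rx":0,"ry":0,"rz":-12,"dx":0,"dy":0,"dz":-0.0002,"fingers":0},{"rx":0,"ry":0,"rz":-18,"dx":0,"dy":0,"dz":-0.0003,"fingers":0}]' >/dev/null; python3 chk.py w7
```

```text
tau6 0.991
j [ 0.097  0.358  1.717  0.     1.069 -0.582] mom [-0.212  0.674 -0.03 ] F [-2.   0.3 -1.5] grip 12.9 pos [550.6 123.  279.5] t 5.45 dyaw 51.1
tau6 0.987
j [ 0.097  0.357  1.716 -0.     1.069 -0.897] mom [-0.045  0.441 -0.059] F [-2.1  0.1 -0.7] grip 12.9 pos [550.5 123.  279.6] t 5.7 dyaw 33.1
1040 ((251.0, 240.0), (68.0, 20.0), 90.0)
[(209, np.int64(245), np.int64(259)), (214, np.int64(244), np.int64(259)), (246, np.int64(243), np.int64(258)), (256, np.int64(243), np.int64(258)), (266, np.int64(244), np.int64(259))]
```

```bash

python3 -m jog '[{"rx":0,"ry":0,"rz":-6,"dx":0,"dy":0,"dz":-0.0001,"fingers":0},{"rx":0,"ry":0,"rz":-12,"dx":0,"dy":0,"dz":-0.0002,"fingers":0},{"rx":0,"ry":0,"rz":-18,"dx":0,"dy":0,"dz":-0.0003,"fingers":0}]' >/dev/null; python3 chk.py
python3 -m jog '[{"rx":0,"ry":0,"rz":-6,"dx":0,"dy":0,"dz":-0.0001,"fingers":0},{"rx":0,"ry":0,"rz":-12,"dx":0,"dy":0,"dz":-0.0002,"fingers":0},{"rx":0,"ry":0,"rz":-18,"dx":0,"dy":0,"dz":-0.0003,"fingers":0}]' >/dev/null; python3 chk.py
python3 -m jog '[{"rx":0,"ry":0,"rz":-6,"dx":0,"dy":0,"dz":-0.0001,"fingers":0},{"rx":0,"ry":0,"rz":-12,"dx":0,"dy":0,"dz":-0.0002,"fingers":0},{"rx":0,"ry":0,"rz":-18,"dx":0,"dy":0,"dz":-0.0003,"fingers":0}]' >/dev/null; python3 chk.py
```

```text
tau6 0.989
j [ 0.097  0.357  1.716 -0.     1.07  -1.209] mom [-0.071  0.411 -0.04 ] F [-2.6  0.6 -1.2] grip 13.2 pos [550.5 123.  279.9] t 6.0 dyaw 15.2
tau6 0.988
j [ 0.096  0.357  1.716 -0.     1.07  -1.523] mom [-0.06   0.404 -0.043] F [-1.5  0.4 -2. ] grip 13.0 pos [550.5 123.  280.1] t 6.25 dyaw -2.8
tau6 0.99
j [ 0.096  0.357  1.715 -0.     1.071 -1.837] mom [-0.089  0.408 -0.005] F [-1.7  0.1 -1.5] grip 12.9 pos [550.6 123.  280.4] t 6.5 dyaw -20.8
```

Torque isn't telling, but 2.75 rad of undoing covers the 2.6 rad worst case and stays under the +1.5 beyond free. I'll finish to joint 6 ≈ −2.55.

```bash

python3 -m jog '[{"rx":0,"ry":0,"rz":-6,"dx":0,"dy":0,"dz":-0.0001,"fingers":0},{"rx":0,"ry":0,"rz":-12,"dx":0,"dy":0,"dz":-0.0002,"fingers":0},{"rx":0,"ry":0,"rz":-18,"dx":0,"dy":0,"dz":-0.0003,"fingers":0},{"rx":0,"ry":0,"rz":-24,"dx":0,"dy":0,"dz":-0.0004,"fingers":0}]' >/dev/null; python3 chk.py
python3 -m jog '[{"rx":0,"ry":0,"rz":-6,"dx":0,"dy":0,"dz":-0.0001,"fingers":0},{"rx":0,"ry":0,"rz":-12,"dx":0,"dy":0,"dz":-0.0002,"fingers":0},{"rx":0,"ry":0,"rz":-17,"dx":0,"dy":0,"dz":-0.0003,"fingers":0},{"rx":0,"ry":0,"rz":-17,"dx":0,"dy":0,"dz":-0.0003,"fingers":0},{"rx":0,"ry":0,"rz":-17,"dx":0,"dy":0,"dz":-0.0003,"fingers":0}]' >/dev/null; python3 chk.py w8
python3 -c "
from h import *
R=status.get_obs()['eef_rot'];d=np.array([np.sin(.139),-np.cos(.139),0]);print('slide dir in tool',R.T@d,R)"
```

```text
tau6 0.99
j [ 0.096  0.356  1.715 -0.     1.072 -2.256] mom [-0.044  0.393 -0.033] F [-2.3 -0.2 -1.7] grip 13.3 pos [550.6 123.  280.8] t 6.83 dyaw -44.8
tau6 -0.028
j [ 0.096  0.356  1.714 -0.     1.073 -2.547] mom [-0.11   0.485  0.005] F [-3.2 -0.9 -2.1] grip 12.8 pos [550.6 122.9 281.1] t 7.25 dyaw -61.5
921 ((251.0, 240.0), (68.0, 20.0), 90.0)
[(209, np.int64(245), np.int64(258)), (214, np.int64(244), np.int64(259)), (246, np.int64(244), np.int64(259)), (256, np.int64(244), np.int64(259)), (266, np.int64(244), np.int64(259))]
slide dir in tool [ 8.04574755e-01 -5.93851295e-01  3.21215477e-04] [[-4.76646458e-01 -8.79093833e-01 -1.47872794e-03]
 [-8.79094296e-01  4.76647602e-01 -5.31221019e-04]
 [ 1.17182525e-03  1.04673668e-03 -9.99998766e-01]]
```

Slide direction in tool axes is (0.805, −0.594). First 20 mm, watching the force.

```bash
cat > sl.py <<'E'
from h import *
o=status.get_obs();d=np.array([np.sin(.139),-np.cos(.139),0]);n=np.array([np.cos(.139),np.sin(.139),0])
P=o['tool_pos']-[550.6,122.9,281.1];F=o['wrist_force']
print('t',round(o['time_s'],2),'along',(P@d).round(2),'off',(P@n).round(2),'F along',(F@d).round(1),'Fn',(F@n).round(1),'Fz',F[2].round(1),'grip',round(o['grip_width'],1),'j6',o['joints'][5].round(3))
E
python3 -m jog '[{"rx":0,"ry":0,"rz":0,"dx":0.0016,"dy":-0.0012,"dz":0,"fingers":0},{"rx":0,"ry":0,"rz":0,"dx":0.004,"dy":-0.003,"dz":0,"fingers":0}]' >/dev/null;python3 sl.py
python3 -m jog '[{"rx":0,"ry":0,"rz":0,"dx":0.004,"dy":-0.003,"dz":0,"fingers":0},{"rx":0,"ry":0,"rz":0,"dx":0.008,"dy":-0.006,"dz":0,"fingers":0},{"rx":0,"ry":0,"rz":0,"dx":0.012,"dy":-0.0089,"dz":0,"fingers":0}]' >/dev/null;python3 sl.py
```

```text
t 7.47 along 4.43 off -0.01 F along -2.2 Fn -2.8 Fz -4.3 grip 13.1 j6 -2.559
t 7.72 along 20.21 off 0.04 F along -1.8 Fn -2.5 Fz -6.5 grip 12.9 j6 -2.588
```

The collar is free, with about 2 N of drag. I continue to ~50 mm, then in finer steps.

```bash

python3 -m jog '[{"rx":0,"ry":0,"rz":0,"dx":0.0032,"dy":-0.0024,"dz":0.0001,"fingers":0},{"rx":0,"ry":0,"rz":0,"dx":0.0064,"dy":-0.0047,"dz":0.0001,"fingers":0},{"rx":0,"ry":0,"rz":0,"dx":0.0097,"dy":-0.0071,"dz":0.0002,"fingers":0},{"rx":0,"ry":0,"rz":0,"dx":0.0129,"dy":-0.0095,"dz":0.0002,"fingers":0},{"rx":0,"ry":0,"rz":0,"dx":0.0161,"dy":-0.0119,"dz":0.0003,"fingers":0}]' >/dev/null;python3 sl.py
python3 -m jog '[{"rx":0,"ry":0,"rz":0,"dx":0.0016,"dy":-0.0012,"dz":0,"fingers":0},{"rx":0,"ry":0,"rz":0,"dx":0.0032,"dy":-0.0024,"dz":0,"fingers":0},{"rx":0,"ry":0,"rz":0,"dx":0.0048,"dy":-0.0036,"dz":0,"fingers":0},{"rx":0,"ry":0,"rz":0,"dx":0.0064,"dy":-0.0047,"dz":0,"fingers":0},{"rx":0,"ry":0,"rz":0,"dx":0.0081,"dy":-0.0059,"dz":0,"fingers":0}]' >/dev/null;python3 sl.py; python3 chk.py
```

```text
t 8.13 along 40.21 off 0.09 F along -1.5 Fn -4.6 Fz -5.1 grip 13.1 j6 -2.624
t 8.55 along 49.97 off 0.05 F along -4.5 Fn -4.6 Fz -6.1 grip 13.0 j6 -2.641
tau6 0.01
j [ 0.007  0.354  1.718  0.     1.072 -2.641] mom [ 0.559  1.039 -0.027] F [-5.1  3.9 -6.1] grip 13.0 pos [557.6  73.4 281.2] t 8.55 dyaw -61.7
```

The force rose to 4.5 N, so the finger is now pushing the bar. Continuing at 1 mm per row in short calls.

```bash

python3 -m jog '[{"rx":0,"ry":0,"rz":0,"dx":0.0008,"dy":-0.0006,"dz":0,"fingers":0},{"rx":0,"ry":0,"rz":0,"dx":0.0016,"dy":-0.0012,"dz":0,"fingers":0},{"rx":0,"ry":0,"rz":0,"dx":0.0024,"dy":-0.0018,"dz":0,"fingers":0},{"rx":0,"ry":0,"rz":0,"dx":0.0032,"dy":-0.0024,"dz":0,"fingers":0},{"rx":0,"ry":0,"rz":0,"dx":0.004,"dy":-0.003,"dz":0,"fingers":0}]' >/dev/null;python3 sl.py
python3 -m jog '[{"rx":0,"ry":0,"rz":0,"dx":0.0008,"dy":-0.0006,"dz":0,"fingers":0},{"rx":0,"ry":0,"rz":0,"dx":0.0016,"dy":-0.0012,"dz":0,"fingers":0}]' >/dev/null;python3 sl.py
python3 -m jog '[{"rx":0,"ry":0,"rz":0,"dx":0.0004,"dy":-0.0003,"dz":0,"fingers":0},{"rx":0,"ry":0,"rz":0,"dx":0.0008,"dy":-0.0006,"dz":0,"fingers":0}]' >/dev/null;python3 sl.py
python3 -m jog '[{"rx":0,"ry":0,"rz":0,"dx":0.0004,"dy":-0.0003,"dz":0,"fingers":0},{"rx":0,"ry":0,"rz":0,"dx":0.0008,"dy":-0.0006,"dz":0,"fingers":0}]' >/dev/null;python3 sl.py
```

```text
t 8.97 along 54.53 off 0.07 F along -3.4 Fn -4.8 Fz -4.7 grip 13.2 j6 -2.65
t 9.13 along 56.5 off 0.1 F along -3.5 Fn -4.9 Fz -6.1 grip 12.8 j6 -2.654
t 9.3 along 57.51 off 0.07 F along -3.1 Fn -4.8 Fz -5.0 grip 12.9 j6 -2.655
t 9.47 along 58.48 off 0.08 F along -3.4 Fn -4.3 Fz -4.9 grip 13.2 j6 -2.657
```

```bash

python3 -m jog '[{"rx":0,"ry":0,"rz":0,"dx":0.0004,"dy":-0.0003,"dz":0,"fingers":0},{"rx":0,"ry":0,"rz":0,"dx":0.0008,"dy":-0.0006,"dz":0,"fingers":0}]' >/dev/null;python3 sl.py
python3 -m jog '[{"rx":0,"ry":0,"rz":0,"dx":0.0004,"dy":-0.0003,"dz":0,"fingers":0},{"rx":0,"ry":0,"rz":0,"dx":0.0008,"dy":-0.0006,"dz":0,"fingers":0}]' >/dev/null;python3 sl.py
```

```text
t 9.63 along 59.01 off 0.08 F along -4.4 Fn -4.5 Fz -5.5 grip 13.3 j6 -2.659
t 9.8 along 59.45 off 0.09 F along -7.3 Fn -5.1 Fz -4.8 grip 13.1 j6 -2.661
```

Contact with the anvil is beginning: force is rising and the advance falls short of the command. One more millimetre, then hold.

```bash

python3 -m jog '[{"rx":0,"ry":0,"rz":0,"dx":0.0004,"dy":-0.0003,"dz":0,"fingers":0},{"rx":0,"ry":0,"rz":0,"dx":0.0008,"dy":-0.0006,"dz":0,"fingers":0},{"rx":0,"ry":0,"rz":0,"dx":0.0008,"dy":-0.0006,"dz":0,"fingers":0}]' >/dev/null;python3 sl.py
python3 -m jog '[{"rx":0,"ry":0,"rz":0,"dx":0.0004,"dy":-0.0003,"dz":0,"fingers":0},{"rx":0,"ry":0,"rz":0,"dx":0.0008,"dy":-0.0006,"dz":0,"fingers":0},{"rx":0,"ry":0,"rz":0,"dx":0.0008,"dy":-0.0006,"dz":0,"fingers":0}]' >/dev/null;python3 sl.py; python3 chk.py w9
python3 - <<'E'
from h import *
b=load('w9');s=shot('scene','s1');d=shot('side','d1')
A=cv2.resize(s['color'][165:240,155:255],(400,300),interpolation=cv2.INTER_CUBIC)
B=cv2.resize(b['color'],(400,300))
C=cv2.resize(d['color'][185:270,225:310],(400,300),interpolation=cv2.INTER_CUBIC)
cv2.imwrite('pics/m1.png',np.vstack([np.hstack([A,B]),np.hstack([C,C*0])]))
E
```

```text
t 10.05 along 59.85 off 0.06 F along -9.8 Fn -4.2 Fz -5.5 grip 13.1 j6 -2.663
t 10.3 along 60.27 off 0.08 F along -11.4 Fn -4.0 Fz -5.1 grip 13.1 j6 -2.664
tau6 -0.006
j [-0.014  0.354  1.718  0.009  1.073 -2.664] mom [2.17  1.187 0.006] F [-5.6 10.7 -5.1] grip 13.1 pos [559.   63.2 281.2] t 10.3 dyaw -61.6
967 ((251.0, 240.0), (68.0, 20.0), 90.0)
[(209, np.int64(245), np.int64(259)), (214, np.int64(245), np.int64(260)), (246, np.int64(244), np.int64(260)), (256, np.int64(244), np.int64(260)), (266, np.int64(245), np.int64(260))]
```

View pics/m1.png

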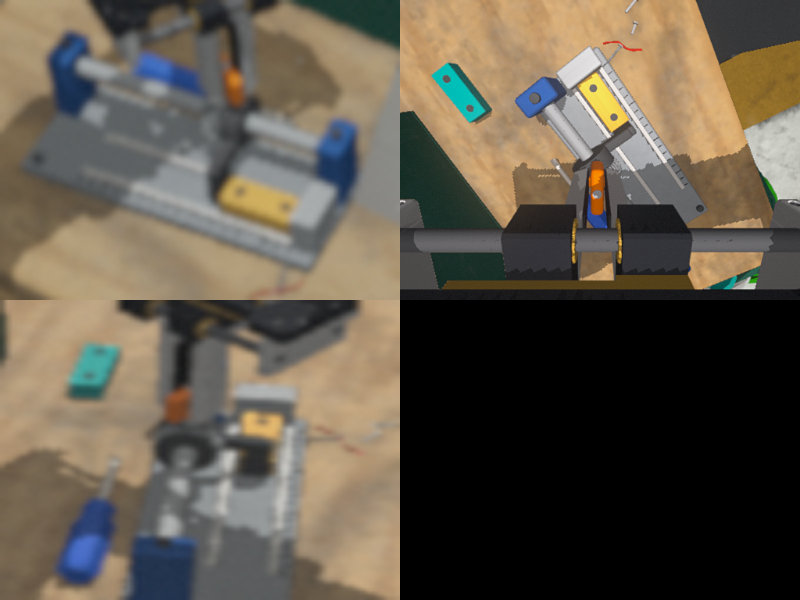

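The bar sits against the anvil (montage, top left and top right) with the finger on its other end and about 11 N of push. Position agrees with the expected (560, 64.5). Now I turn clockwise the same 156° to restore the original tightness, keeping the push.

```bash

python3 -m jog '[{"rx":0,"ry":0,"rz":4,"dx":0,"dy":0,"dz":0,"fingers":0},{"rx":0,"ry":0,"rz":10,"dx":0,"dy":0,"dz":0.0001,"fingers":0},{"rx":0,"ry":0,"rz":16,"dx":0,"dy":0,"dz":0.0002,"fingers":0},{"rx":0,"ry":0,"rz":22,"dx":0,"dy":0,"dz":0.0003,"fingers":0},{"rx":0,"ry":0,"rz":28,"dx":0,"dy":0,"dz":0.0004,"fingers":0}]' >/dev/null;python3 sl.py
python3 -m jog '[{"rx":0,"ry":0,"rz":6,"dx":0,"dy":0,"dz":0.0001,"fingers":0},{"rx":0,"ry":0,"rz":12,"dx":0,"dy":0,"dz":0.0002,"fingers":0},{"rx":0,"ry":0,"rz":18,"dx":0,"dy":0,"dz":0.0003,"fingers":0},{"rx":0,"ry":0,"rz":24,"dx":0,"dy":0,"dz":0.0004,"fingers":0},{"rx":0,"ry":0,"rz":30,"dx":0,"dy":0,"dz":0.0005,"fingers":0}]' >/dev/null;python3 sl.py
python3 chk.py w10
```

```text
t 10.87 along 60.15 off 0.03 F along -11.3 Fn -4.3 Fz -4.9 grip 13.2 j6 -2.171
t 11.28 along 60.09 off 0.07 F along -12.8 Fn -3.8 Fz -5.3 grip 13.2 j6 -1.647
tau6 -0.983
j [-0.013  0.355  1.719  0.009  1.071 -1.647] mom [ 2.142  1.073 -0.004] F [-5.6 12.2 -5.3] grip 13.2 pos [559.   63.4 280.2] t 11.28 dyaw -3.4
1061 ((251.0, 239.0), (68.0, 20.0), 90.0)
[(209, np.int64(245), np.int64(258)), (214, np.int64(244), np.int64(259)), (246, np.int64(245), np.int64(260)), (256, np.int64(244), np.int64(260)), (266, np.int64(244), np.int64(260))]
```

```bash

python3 -m jog '[{"rx":0,"ry":0,"rz":6,"dx":0,"dy":0,"dz":0.0001,"fingers":0},{"rx":0,"ry":0,"rz":12,"dx":0,"dy":0,"dz":0.0002,"fingers":0},{"rx":0,"ry":0,"rz":18,"dx":0,"dy":0,"dz":0.0003,"fingers":0},{"rx":0,"ry":0,"rz":24,"dx":0,"dy":0,"dz":0.0004,"fingers":0},{"rx":0,"ry":0,"rz":30,"dx":0,"dy":0,"dz":0.0005,"fingers":0}]' >/dev/null;python3 sl.py
python3 -m jog '[{"rx":0,"ry":0,"rz":6,"dx":0,"dy":0,"dz":0.0001,"fingers":0},{"rx":0,"ry":0,"rz":12,"dx":0,"dy":0,"dz":0.0002,"fingers":0},{"rx":0,"ry":0,"rz":18,"dx":0,"dy":0,"dz":0.0003,"fingers":0},{"rx":0,"ry":0,"rz":24,"dx":0,"dy":0,"dz":0.0003,"fingers":0},{"rx":0,"ry":0,"rz":30,"dx":0,"dy":0,"dz":0.0004,"fingers":0}]' >/dev/null;python3 sl.py
python3 -m jog '[{"rx":0,"ry":0,"rz":6,"dx":0,"dy":0,"dz":0.0001,"fingers":0},{"rx":0,"ry":0,"rz":12,"dx":0,"dy":0,"dz":0.0002,"fingers":0},{"rx":0,"ry":0,"rz":18,"dx":0,"dy":0,"dz":0.0003,"fingers":0},{"rx":0,"ry":0,"rz":24,"dx":0,"dy":0,"dz":0.0003,"fingers":0},{"rx":0,"ry":0,"rz":30,"dx":0,"dy":0,"dz":0.0004,"fingers":0}]' >/dev/null;python3 sl.py
python3 chk.py w11
```

```text
t 11.75 along 60.1 off 0.11 F along -11.8 Fn -4.3 Fz -5.1 grip 13.2 j6 -1.123
t 12.17 along 60.08 off 0.11 F along -11.7 Fn -4.3 Fz -3.4 grip 13.1 j6 -0.6
t 12.58 along 60.09 off 0.13 F along -10.7 Fn -4.3 Fz -2.7 grip 13.0 j6 -0.076
tau6 -0.903
j [-0.013  0.356  1.72   0.009  1.068 -0.076] mom [2.089 1.189 0.108] F [-5.7 10.  -2.7] grip 13.0 pos [559.1  63.4 279.3] t 12.58 dyaw 86.6
1028 ((251.0, 238.5), (67.0, 20.0), 90.0)
[(209, np.int64(243), np.int64(258)), (214, np.int64(243), np.int64(258)), (246, np.int64(244), np.int64(258)), (256, np.int64(244), np.int64(259)), (266, np.int64(244), np.int64(259))]
```

Resistance is starting to show (0.11 N m). I'll turn another 16°, slightly past the original tightness.

```bash

python3 -m jog '[{"rx":0,"ry":0,"rz":4,"dx":0,"dy":0,"dz":0.0001,"fingers":0},{"rx":0,"ry":0,"rz":8,"dx":0,"dy":0,"dz":0.0001,"fingers":0},{"rx":0,"ry":0,"rz":12,"dx":0,"dy":0,"dz":0.0002,"fingers":0},{"rx":0,"ry":0,"rz":16,"dx":0,"dy":0,"dz":0.0002,"fingers":0},{"rx":0,"ry":0,"rz":16,"dx":0,"dy":0,"dz":0.0002,"fingers":0}]' 60 >/dev/null;python3 sl.py
python3 chk.py w12
```

```text
t 13.05 along 60.06 off 0.09 F along -12.6 Fn -3.9 Fz -3.3 grip 12.8 j6 0.2
tau6 0.478
j [-0.013  0.356  1.72   0.009  1.068  0.2  ] mom [2.088 1.149 0.041] F [-5.6 11.9 -3.3] grip 12.8 pos [559.   63.4 279.1] t 13.05 dyaw 102.5
1021 ((251.5, 239.5), (69.0, 19.0), 90.0)
[(209, np.int64(243), np.int64(258)), (214, np.int64(243), np.int64(258)), (246, np.int64(243), np.int64(258)), (256, np.int64(244), np.int64(258)), (266, np.int64(243), np.int64(259))]
```

Now test the clamp by relaxing the push in steps (back along the rod). A free collar would follow; a clamped one stays.

```bash

python3 -m jog '[{"rx":0,"ry":0,"rz":0,"dx":0.0009,"dy":-0.0003,"dz":0,"fingers":0},{"rx":0,"ry":0,"rz":0,"dx":0.0019,"dy":-0.0007,"dz":0,"fingers":0},{"rx":0,"ry":0,"rz":0,"dx":0.0028,"dy":-0.001,"dz":0,"fingers":0},{"rx":0,"ry":0,"rz":0,"dx":0.0028,"dy":-0.001,"dz":0,"fingers":0}]' >/dev/null;python3 sl.py
python3 -m jog '[{"rx":0,"ry":0,"rz":0,"dx":0.0009,"dy":-0.0003,"dz":0,"fingers":0},{"rx":0,"ry":0,"rz":0,"dx":0.0019,"dy":-0.0007,"dz":0,"fingers":0},{"rx":0,"ry":0,"rz":0,"dx":0.0019,"dy":-0.0007,"dz":0,"fingers":0}]' >/dev/null;python3 sl.py;python3 chk.py
```

```text
t 13.43 along 58.8 off 0.24 F along -7.0 Fn -8.0 Fz -3.0 grip 12.6 j6 0.203
t 13.68 along 57.92 off 0.18 F along -0.9 Fn -5.2 Fz -3.5 grip 12.6 j6 0.207
tau6 0.085
j [-7.000e-03  3.560e-01  1.720e+00 -1.000e-03  1.067e+00  2.070e-01] mom [0.114 1.145 0.034] F [-5.2  0.1 -3.5] grip 12.6 pos [558.8  65.6 279.2] t 13.68 dyaw 102.2
```

The unloading is elastic (~5.5 N/mm, same as loading). Pulling 3 mm of command further should give several N if it's clamped.

```bash

python3 -m jog '[{"rx":0,"ry":0,"rz":0,"dx":0.0009,"dy":-0.0003,"dz":0,"fingers":0},{"rx":0,"ry":0,"rz":0,"dx":0.0019,"dy":-0.0007,"dz":0,"fingers":0},{"rx":0,"ry":0,"rz":0,"dx":0.0028,"dy":-0.001,"dz":0,"fingers":0},{"rx":0,"ry":0,"rz":0,"dx":0.0028,"dy":-0.001,"dz":0,"fingers":0}]' >/dev/null;python3 sl.py; python3 chk.py w13; python3 - <<'E'
from h import *
for f in('w12','w13'):
    c=load(f);hsv=cv2.cvtColor(c['color'],cv2.COLOR_BGR2HSV);k=cv2.inRange(hsv,(3,140,90),(16,255,255));k[:190]=0;k[300:]=0;k[:,:215]=0;k[:,290:]=0
    ys,xs=np.nonzero(k);print(f,[ray(c,xs.mean(),ys.mean(),100)[:2].round(2), ray(c,(xs.min()+xs.max())/2,ys.max()+.5,106)[:2].round(2)])
E
```

```text
t 14.02 along 56.13 off 0.23 F along 2.1 Fn -6.4 Fz -3.7 grip 12.6 j6 0.212
tau6 0.086
j [-0.002  0.356  1.72  -0.004  1.067  0.212] mom [-0.643  1.209  0.043] F [-6.1 -3.  -3.7] grip 12.6 pos [558.6  67.3 279.2] t 14.02 dyaw 102.2
997 ((251.5, 244.0), (76.0, 19.0), 90.0)
[(209, np.int64(244), np.int64(258)), (214, np.int64(243), np.int64(258)), (246, np.int64(244), np.int64(258)), (256, np.int64(244), np.int64(258)), (266, np.int64(243), np.int64(259))]
w12 [array([559.55,  67.5 ]), array([555.25,  46.41])]
w13 [array([559.44,  69.33]), array([553.96,  42.77])]
```

Ambiguous: the TCP tilts under load. I'll compute the actual grasp-point motion from the stored camera poses, plus the wing position in the images.

```bash
python3 - <<'E'
from h import *
w=load('w0')['extrinsics']
C=np.array([[0,.964,.266],[1,0,0],[0,.266,-.964]]);T=np.array([76.72,-.14,20.92])
d=np.array([np.sin(.139),-np.cos(.139),0])
def wing(c):
    hsv=cv2.cvtColor(c['color'],cv2.COLOR_BGR2HSV);k=cv2.inRange(hsv,(3,160,110),(14,255,255));k[:195]=0;k[300:]=0;k[:,:225]=0;k[:,280:]=0
    ys,xs=np.nonzero(k);return [(r,int((ys==r).sum())) for r in (204,205,206,207,208,270,271,272,273,274,275,276,277,278,280,282)]
def yb(c):
    hsv=cv2.cvtColor(c['color'],cv2.COLOR_BGR2HSV);k=cv2.inRange(hsv,(20,140,120),(32,255,255))
    n,l,s,ct=cv2.connectedComponentsWithStats(k);i=1+np.argmax(s[1:,4]);return s[i],ct[i]
for f in('w8','w9','w10','w11','w12','w13'):
    c=load(f);E=c['extrinsics'];R=E[:3,:3]@C.T;p=E[:3,3]-R@T;g=p+R[:,2]*180
    print(f,'tcp',(p-[550.6,122.9,281.1])@d,'grasp',(g-[550.6,122.9,101])@d,'tilt',R[:,2]@d, wing(c))
for f in('w9','w11','w12','w13'):print(f,*yb(load(f)))
o=status.get_obs();g=o['tool_pos']+o['eef_rot'][:,2]*180;print((g-[550.6,122.9,101])@d)
E
```

```text
w8 tcp 0.5150134547327494 grasp 0.7116193097938226 tilt 0.0010922547503392425 [(204, 0), (205, 0), (206, 10), (207, 12), (208, 14), (270, 15), (271, 11), (272, 13), (273, 12), (274, 7), (275, 0), (276, 0), (277, 0), (278, 0), (280, 0), (282, 0)]
w9 tcp 60.82571192042643 grasp 59.54092943830467 tilt -0.0071376804562319545 [(204, 0), (205, 0), (206, 7), (207, 11), (208, 13), (270, 13), (271, 13), (272, 13), (273, 12), (274, 7), (275, 0), (276, 0), (277, 0), (278, 0), (280, 0), (282, 0)]
w10 tcp 60.218022876984975 grasp 58.81351172192806 tilt -0.007802839750316168 [(204, 0), (205, 0), (206, 9), (207, 13), (208, 13), (270, 9), (271, 12), (272, 13), (273, 11), (274, 0), (275, 0), (276, 0), (277, 0), (278, 0), (280, 0), (282, 0)]
w11 tcp 59.93691275591683 grasp 58.440400252621025 tilt -0.008313958351643407 [(204, 0), (205, 8), (206, 12), (207, 14), (208, 14), (270, 13), (271, 13), (272, 10), (273, 0), (274, 0), (275, 0), (276, 0), (277, 0), (278, 0), (280, 0), (282, 0)]
w12 tcp 59.97961673591268 grasp 58.46743375274676 tilt -0.008401016573144049 [(204, 0), (205, 8), (206, 12), (207, 13), (208, 14), (270, 15), (271, 11), (272, 8), (273, 2), (274, 0), (275, 0), (276, 0), (277, 0), (278, 0), (280, 0), (282, 0)]
w13 tcp 56.02075508051479 grasp 56.60139417003169 tilt 0.003225772719538277 [(204, 0), (205, 0), (206, 9), (207, 12), (208, 13), (270, 7), (271, 0), (272, 1), (273, 2), (274, 2), (275, 0), (276, 0), (277, 0), (278, 0), (280, 0), (282, 0)]
w9 [ 410   52  102  113 6067] [464.68122631 103.70347783]
w11 [   0    0   64  107 3767] [28.52774091 54.04300504]
w12 [   0   46   53  132 2767] [ 18.75930611 121.89121793]
w13 [   0   42   55  133 2741] [ 18.24151769 118.95804451]
56.61045839247427
```

Force rose only 3 N in the last 3 mm and the wing moved with the grip, so the clamp is suspect. I'll pull 5 mm more. It's harmless, since I can re-push, and it's decisive.

```bash

python3 -m jog '[{"rx":0,"ry":0,"rz":0,"dx":0.0009,"dy":-0.0003,"dz":0,"fingers":0},{"rx":0,"ry":0,"rz":0,"dx":0.0019,"dy":-0.0007,"dz":0,"fingers":0},{"rx":0,"ry":0,"rz":0,"dx":0.0028,"dy":-0.001,"dz":0,"fingers":0},{"rx":0,"ry":0,"rz":0,"dx":0.0047,"dy":-0.0017,"dz":0,"fingers":0},{"rx":0,"ry":0,"rz":0,"dx":0.0047,"dy":-0.0017,"dz":0,"fingers":0}]' >/dev/null;python3 sl.py; python3 - <<'E'
from h import *
d=np.array([np.sin(.139),-np.cos(.139),0])
o=status.get_obs();g=o['tool_pos']+o['eef_rot'][:,2]*180;print((g-[550.6,122.9,101])@d,o['moment'],o['joints'])
E
```

```text
t 14.48 along 51.66 off 0.28 F along 3.2 Fn -5.4 Fz -3.5 grip 12.4 j6 0.221
52.542739766458546 [-0.83192149  1.1583671   0.02877038] [ 0.00600493  0.35592338  1.72017957 -0.00582229  1.06656809  0.22100129]
```

The collar slides at ~3 N, so it isn't clamped yet. I'll push the bar home again with the same command, then keep tightening while watching the moment.

```bash
cat > st.py <<'E'
from h import *
d=np.array([np.sin(.139),-np.cos(.139),0]);n=np.array([np.cos(.139),np.sin(.139),0])
o=status.get_obs();R=o['eef_rot'];F=o['wrist_force'];g=o['tool_pos']+R[:,2]*180
y=np.degrees(np.arctan2(R[0,1],R[1,1]))
print('t',round(o['time_s'],2),'grasp',((g-[550.6,122.9,101])@d).round(2),'z',g[2].round(2),'F',[(F@d).round(1),(F@n).round(1),F[2].round(1)],'M',o['moment'].round(3),'tau6',o['joint_torque'][5].round(2),'yaw',y.round(1),'j6',o['joints'][5].round(3),'grip',round(o['grip_width'],1),'ff',round(o['grip_force'],0),'d in tool',(R.T@d)[:2].round(3))
E
python3 -m jog '[{"rx":0,"ry":0,"rz":0,"dx":-0.0028,"dy":0.001,"dz":0,"fingers":0},{"rx":0,"ry":0,"rz":0,"dx":-0.0056,"dy":0.0021,"dz":0,"fingers":0},{"rx":0,"ry":0,"rz":0,"dx":-0.0075,"dy":0.0028,"dz":0,"fingers":0},{"rx":0,"ry":0,"rz":0,"dx":-0.009,"dy":0.0033,"dz":0,"fingers":0},{"rx":0,"ry":0,"rz":0,"dx":-0.01,"dy":0.0037,"dz":0,"fingers":0}]' 60 >/dev/null;python3 st.py
python3 -m jog '[{"rx":0,"ry":0,"rz":0,"dx":-0.0008,"dy":0.0003,"dz":0,"fingers":0},{"rx":0,"ry":0,"rz":0,"dx":-0.0016,"dy":0.0006,"dz":0,"fingers":0},{"rx":0,"ry":0,"rz":0,"dx":-0.0022,"dy":0.0008,"dz":0,"fingers":0},{"rx":0,"ry":0,"rz":0,"dx":-0.0022,"dy":0.0008,"dz":0,"fingers":0}]' 60 >/dev/null;python3 st.py
python3 -m jog '[{"rx":0,"ry":0,"rz":5,"dx":0,"dy":0,"dz":0.0001,"fingers":0},{"rx":0,"ry":0,"rz":10,"dx":0,"dy":0,"dz":0.0002,"fingers":0},{"rx":0,"ry":0,"rz":15,"dx":0,"dy":0,"dz":0.0003,"fingers":0},{"rx":0,"ry":0,"rz":20,"dx":0,"dy":0,"dz":0.0003,"fingers":0}]' 60 >/dev/null;python3 st.py
python3 -m jog '[{"rx":0,"ry":0,"rz":5,"dx":0,"dy":0,"dz":0.0001,"fingers":0},{"rx":0,"ry":0,"rz":10,"dx":0,"dy":0,"dz":0.0002,"fingers":0},{"rx":0,"ry":0,"rz":15,"dx":0,"dy":0,"dz":0.0003,"fingers":0},{"rx":0,"ry":0,"rz":20,"dx":0,"dy":0,"dz":0.0003,"fingers":0}]' 60 >/dev/null;python3 st.py
```

```text
t 14.9 grasp 57.68 z 99.19 F [np.float64(-10.1), np.float64(-5.2), np.float64(-2.8)] M [1.684 1.292 0.083] tau6 0.06 yaw 102.3 j6 0.202 grip 12.7 ff 60.0 d in tool [-0.938  0.347]
t 15.23 grasp 58.65 z 99.18 F [np.float64(-12.2), np.float64(-4.0), np.float64(-2.6)] M [2.063 1.    0.031] tau6 0.06 yaw 102.4 j6 0.198 grip 12.8 ff 60.0 d in tool [-0.938  0.347]
t 15.57 grasp 58.66 z 99.08 F [np.float64(-11.2), np.float64(-4.2), np.float64(-4.4)] M [2.407 1.661 0.091] tau6 -0.72 yaw 122.6 j6 0.551 grip 13.1 ff 60.0 d in tool [-0.76  0.65]
t 15.9 grasp 58.62 z 98.94 F [np.float64(-10.3), np.float64(-5.0), np.float64(-3.3)] M [1.69  1.112 0.192] tau6 -0.73 yaw 142.6 j6 0.9 grip 12.7 ff 60.0 d in tool [-0.492  0.871]
```

Resistance is now rising (0.19 N m). I'll keep going to a firm torque, checking that the wing still follows.

```bash

python3 -m jog '[{"rx":0,"ry":0,"rz":5,"dx":0,"dy":0,"dz":0.0001,"fingers":0},{"rx":0,"ry":0,"rz":10,"dx":0,"dy":0,"dz":0.0002,"fingers":0},{"rx":0,"ry":0,"rz":15,"dx":0,"dy":0,"dz":0.0003,"fingers":0},{"rx":0,"ry":0,"rz":20,"dx":0,"dy":0,"dz":0.0003,"fingers":0}]' 60 >/dev/null;python3 st.py
python3 -m jog '[{"rx":0,"ry":0,"rz":5,"dx":0,"dy":0,"dz":0.0001,"fingers":0},{"rx":0,"ry":0,"rz":10,"dx":0,"dy":0,"dz":0.0002,"fingers":0},{"rx":0,"ry":0,"rz":15,"dx":0,"dy":0,"dz":0.0003,"fingers":0},{"rx":0,"ry":0,"rz":20,"dx":0,"dy":0,"dz":0.0003,"fingers":0}]' 60 >/dev/null;python3 st.py; python3 chk.py w14|tail -2
```

```text
t 16.23 grasp 58.75 z 98.79 F [np.float64(-10.5), np.float64(-5.4), np.float64(0.0)] M [1.83  1.452 0.099] tau6 -0.74 yaw 162.6 j6 1.249 grip 12.6 ff 60.0 d in tool [-0.164  0.986]
t 16.57 grasp 58.59 z 98.81 F [np.float64(-12.5), np.float64(-1.6), np.float64(-4.0)] M [1.563 0.422 0.857] tau6 0.06 yaw -177.6 j6 1.597 grip 13.9 ff 66.0 d in tool [0.181 0.984]
1137 ((250.7216796875, 238.3762969970703), (49.95502471923828, 57.976261138916016), 23.96249008178711)
[(209, np.int64(237), np.int64(250)), (214, np.int64(235), np.int64(252)), (246, np.int64(243), np.int64(262)), (256, np.int64(247), np.int64(263)), (266, np.int64(251), np.int64(263))]
```

The wing is now twisted ~20° in the pads with 0.86 N m, so the screw resists strongly. I'll ease the twist slightly and repeat the pull test.

```bash

python3 -m jog '[{"rx":0,"ry":0,"rz":-4,"dx":-0.0004,"dy":-0.002,"dz":0,"fingers":0},{"rx":0,"ry":0,"rz":-6,"dx":-0.0007,"dy":-0.0039,"dz":0,"fingers":0},{"rx":0,"ry":0,"rz":-6,"dx":-0.0009,"dy":-0.0049,"dz":0,"fingers":0},{"rx":0,"ry":0,"rz":-6,"dx":-0.0009,"dy":-0.0049,"dz":0,"fingers":0}]' 60 >/dev/null;python3 st.py
python3 -m jog '[{"rx":0,"ry":0,"rz":0,"dx":-0.0002,"dy":-0.0015,"dz":0,"fingers":0},{"rx":0,"ry":0,"rz":0,"dx":-0.0003,"dy":-0.003,"dz":0,"fingers":0},{"rx":0,"ry":0,"rz":0,"dx":-0.0003,"dy":-0.003,"dz":0,"fingers":0}]' 60 >/dev/null;python3 st.py
python3 -m jog '[{"rx":0,"ry":0,"rz":0,"dx":-0.0002,"dy":-0.0015,"dz":0,"fingers":0},{"rx":0,"ry":0,"rz":0,"dx":-0.0003,"dy":-0.003,"dz":0,"fingers":0},{"rx":0,"ry":0,"rz":0,"dx":-0.0003,"dy":-0.003,"dz":0,"fingers":0}]' 60 >/dev/null;python3 st.py;python3 chk.py w15|tail -2
```

```text
t 16.95 grasp 57.82 z 98.86 F [np.float64(-3.1), np.float64(-6.8), np.float64(1.1)] M [0.217 1.522 0.164] tau6 0.13 yaw 176.2 j6 1.498 grip 13.4 ff 61.0 d in tool [0.072 0.997]
t 17.2 grasp 57.32 z 98.88 F [np.float64(2.4), np.float64(-7.5), np.float64(1.0)] M [1.000e-03 1.378e+00 2.100e-02] tau6 0.1 yaw 176.1 j6 1.504 grip 13.0 ff 60.0 d in tool [0.072 0.997]
t 17.45 grasp 56.66 z 98.88 F [np.float64(9.6), np.float64(-7.2), np.float64(1.5)] M [-1.993  1.334  0.05 ] tau6 0.07 yaw 176.1 j6 1.509 grip 13.0 ff 60.0 d in tool [0.07  0.997]
1065 ((253.23585510253906, 239.0754852294922), (68.1308364868164, 22.939210891723633), 74.05460357666016)
[(209, np.int64(239), np.int64(252)), (214, np.int64(238), np.int64(254)), (246, np.int64(244), np.int64(261)), (256, np.int64(247), np.int64(262)), (266, np.int64(250), np.int64(263))]
```

Now it holds: 9.6 N of pull with only elastic motion. One harder pull.

```bash

python3 -m jog '[{"rx":0,"ry":0,"rz":0,"dx":-0.0002,"dy":-0.0015,"dz":0,"fingers":0},{"rx":0,"ry":0,"rz":0,"dx":-0.0003,"dy":-0.003,"dz":0,"fingers":0},{"rx":0,"ry":0,"rz":0,"dx":-0.0003,"dy":-0.003,"dz":0,"fingers":0}]' 60 >/dev/null;python3 st.py
python3 -m jog '[{"rx":0,"ry":0,"rz":0,"dx":-0.0002,"dy":-0.0015,"dz":0,"fingers":0},{"rx":0,"ry":0,"rz":0,"dx":-0.0002,"dy":-0.0025,"dz":0,"fingers":0},{"rx":0,"ry":0,"rz":0,"dx":-0.0002,"dy":-0.0025,"dz":0,"fingers":0}]' 60 >/dev/null;python3 st.py
```

```text
t 17.75 grasp 54.66 z 98.88 F [np.float64(9.9), np.float64(-7.0), np.float64(0.8)] M [-2.046  1.17   0.035] tau6 0.09 yaw 176.1 j6 1.514 grip 13.2 ff 60.0 d in tool [0.07  0.997]
t 18.0 grasp 52.98 z 98.89 F [np.float64(14.1), np.float64(-8.0), np.float64(-1.3)] M [-2.803  1.128  0.07 ] tau6 0.08 yaw 176.0 j6 1.519 grip 13.4 ff 60.0 d in tool [0.07  0.997]
```

The collar slips at ~10–14 N, so it's only partly clamped and the grip is skewed ~12°. I'll relieve the pull, open, realign −12°, regrip, push home and tighten again.

```bash

python3 -m jog '[{"rx":0,"ry":0,"rz":0,"dx":0.0001,"dy":0.002,"dz":0,"fingers":0},{"rx":0,"ry":0,"rz":0,"dx":0.0003,"dy":0.0038,"dz":0,"fingers":0},{"rx":0,"ry":0,"rz":0,"dx":0.0003,"dy":0.0038,"dz":0,"fingers":0.03},{"rx":0,"ry":0,"rz":0,"dx":0.0003,"dy":0.0038,"dz":0,"fingers":0.03},{"rx":0,"ry":0,"rz":0,"dx":0.0003,"dy":0.0038,"dz":0,"fingers":0.03}]' 60 >/dev/null;python3 st.py
python3 -m jog '[{"rx":0,"ry":0,"rz":-6,"dx":0,"dy":0,"dz":0,"fingers":0.03},{"rx":0,"ry":0,"rz":-12,"dx":0,"dy":0,"dz":0,"fingers":0.03},{"rx":0,"ry":0,"rz":-12,"dx":0,"dy":0,"dz":0,"fingers":0.03}]' 60 >/dev/null;python3 st.py;python3 chk.py w16|tail -2
python3 - <<'E'
from h import *
c=load('w16');hsv=cv2.cvtColor(c['color'],cv2.COLOR_BGR2HSV);k=cv2.inRange(hsv,(3,140,90),(16,255,255));k[:190]=0;k[300:]=0;k[:,:215]=0;k[:,290:]=0
ys,xs=np.nonzero(k);print([(int(r),int(xs[ys==r].min()),int(xs[ys==r].max())) for r in range(ys.min(),ys.max()+1,6) if (ys==r).any()])
E
```

```text
t 18.42 grasp 50.81 z 99.56 F [np.float64(0.4), np.float64(0.1), np.float64(0.9)] M [ 0.015  0.207 -0.02 ] tau6 -0.0 yaw 176.3 j6 1.512 grip 28.7 ff 0.0 d in tool [0.074 0.997]
t 18.67 grasp 50.17 z 98.82 F [np.float64(0.2), np.float64(0.1), np.float64(0.2)] M [-0.069  0.109 -0.006] tau6 -0.75 yaw 164.1 j6 1.301 grip 29.7 ff 0.0 d in tool [-0.137  0.991]
1172 ((259.73992919921875, 243.615234375), (67.99629974365234, 25.445377349853516), 62.52556610107422)
[(214, np.int64(243), np.int64(253)), (246, np.int64(247), np.int64(269)), (256, np.int64(253), np.int64(274)), (266, np.int64(258), np.int64(275))]
[(212, 247, 251), (218, 240, 255), (224, 239, 258), (230, 239, 267), (236, 242, 269), (242, 245, 268), (248, 248, 271), (254, 252, 273), (260, 254, 274), (266, 258, 275), (272, 261, 276)]
```

The skew grew instead of shrinking, so something about the wing isn't as I thought. I'll use the last view here.

```bash
python3 - <<'E'
from h import *
f=['w12','w14','w15','w16']
cv2.imwrite('pics/m2.png',np.vstack([np.hstack([cv2.resize(load(a)['color'][180:330,156:356],(400,300),interpolation=cv2.INTER_CUBIC) for a in f[i:i+2]]) for i in(0,2)]))
E
```

```text
(no output)
```

View pics/m2.png

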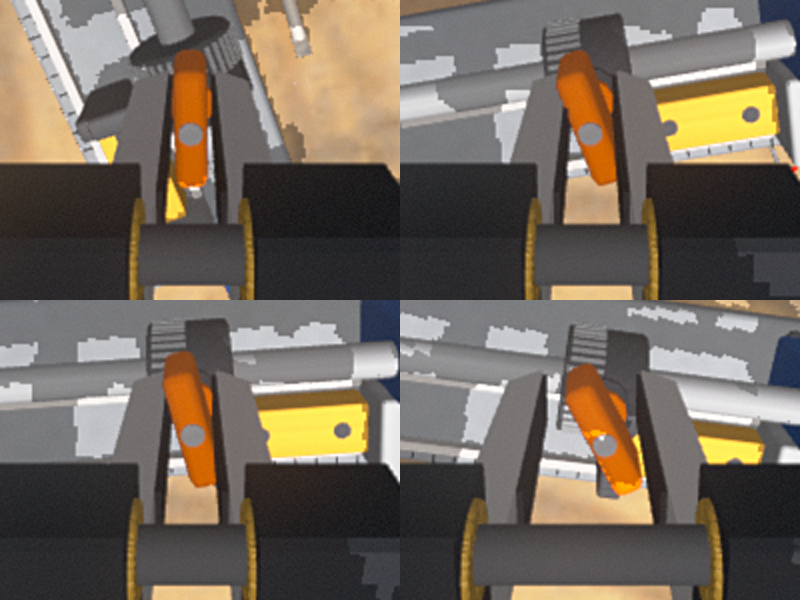

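The montage shows that on release the wing sprang about 25° counterclockwise, and the open tool is ~4 mm off in y with the wing skewed ~27°. I'll realign (rz −27, dy +4, dx −2.6 mm) and measure numerically before closing.

```bash
cat > wg.py <<'E'
from h import *
import sys
c=shot('wrist',sys.argv[1]);hsv=cv2.cvtColor(c['color'],cv2.COLOR_BGR2HSV);k=cv2.inRange(hsv,(2,140,60),(15,255,255));k[:190]=0;k[300:]=0;k[:,:205]=0;k[:,300:]=0
n,l,s,ct=cv2.connectedComponentsWithStats(k);k=(l==1+np.argmax(s[1:,4]))
ys,xs=np.nonzero(k);P=np.c_[xs,ys].astype(np.float32)
print(sys.argv[1],'rect',cv2.minAreaRect(P),'mean',P.mean(0),[(int(r),int(xs[ys==r].min()),int(xs[ys==r].max())) for r in (210,216,222,246,252,258,264,270) if (ys==r).any()])
g=c['color'][235:265,240:270].astype(int);m=(np.ptp(g,axis=2)<30)&(g.max(2)>110)
m[(~k[235:265,240:270]) & False]=0
yy,xx=np.nonzero(m);print('dot',len(xx),xx.mean()+240,yy.mean()+235)
E
sed -i 's/shot(.wrist.,sys.argv\[1\])/(shot("wrist",sys.argv[1]) if len(sys.argv)<3 else load(sys.argv[1]))/' wg.py
python3 -m jog '[{"rx":0,"ry":0,"rz":-7,"dx":-0.0007,"dy":0.001,"dz":0,"fingers":0.035},{"rx":0,"ry":0,"rz":-14,"dx":-0.0013,"dy":0.002,"dz":0,"fingers":0.035},{"rx":0,"ry":0,"rz":-21,"dx":-0.002,"dy":0.003,"dz":0,"fingers":0.035},{"rx":0,"ry":0,"rz":-27,"dx":-0.0026,"dy":0.004,"dz":0,"fingers":0.035},{"rx":0,"ry":0,"rz":-27,"dx":-0.0026,"dy":0.004,"dz":0,"fingers":0.035}]' 60 >/dev/null;python3 st.py; python3 wg.py w5 1;python3 wg.py w16 1; python3 wg.py w17
```

```text
t 19.13 grasp 54.55 z 98.32 F [np.float64(0.1), np.float64(0.4), np.float64(0.1)] M [-0.066  0.124  0.024] tau6 -0.78 yaw 137.3 j6 0.824 grip 34.9 ff 0.0 d in tool [-0.57   0.822]
w5 rect ((251.0, 239.5), (67.0, 20.0), 90.0) mean [251.13902 237.46574] [(210, 244, 259), (216, 244, 259), (222, 243, 260), (246, 244, 258), (252, 244, 258), (258, 244, 258), (264, 244, 258), (270, 244, 258)]
dot 215 254.4139534883721 250.50232558139535
w16 rect ((259.5352478027344, 243.22166442871094), (67.10907745361328, 25.445377349853516), 62.52556610107422) mean [257.24762 241.1781 ] [(216, 241, 254), (222, 239, 257), (246, 247, 269), (252, 251, 272), (258, 254, 274), (264, 256, 275), (270, 260, 276)]
dot 338 248.3491124260355 253.4852071005917
w17 rect ((253.67123413085938, 237.123291015625), (64.1385498046875, 24.57863998413086), 69.44395446777344) mean [250.98561 230.80177] [(210, 238, 251), (216, 237, 253), (222, 236, 259), (246, 245, 265), (252, 247, 267), (258, 265, 267), (264, 267, 268)]
dot 219 252.46575342465752 247.31050228310502
```

The skew fell only 7° after a 27° turn, so the wing itself is still turning counterclockwise. I'll check by waiting without moving.

```bash

python3 -m jog '[{"rx":0,"ry":0,"rz":0,"dx":0,"dy":0,"dz":0,"fingers":0.035},{"rx":0,"ry":0,"rz":0,"dx":0,"dy":0,"dz":0,"fingers":0.035},{"rx":0,"ry":0,"rz":0,"dx":0,"dy":0,"dz":0,"fingers":0.035}]' 60 >/dev/null;python3 st.py; python3 wg.py w18
python3 -m jog '[{"rx":0,"ry":0,"rz":0,"dx":0,"dy":0,"dz":0,"fingers":0.035},{"rx":0,"ry":0,"rz":0,"dx":0,"dy":0,"dz":0,"fingers":0.035},{"rx":0,"ry":0,"rz":0,"dx":0,"dy":0,"dz":0,"fingers":0.035}]' 60 >/dev/null;python3 st.py; python3 wg.py w19
```

```text
t 19.43 grasp 54.36 z 97.98 F [np.float64(-0.1), np.float64(0.2), np.float64(-1.0)] M [-0.044  0.082 -0.011] tau6 0.02 yaw 137.3 j6 0.825 grip 34.9 ff 0.0 d in tool [-0.569  0.822]
w18 rect ((254.1682586669922, 236.61460876464844), (63.83653259277344, 26.749881744384766), 65.224853515625) mean [251.71739 232.08102] [(210, 237, 250), (216, 235, 253), (222, 234, 260), (246, 245, 268), (252, 248, 270), (258, 251, 270), (264, 271, 271)]
dot 202 249.95049504950495 249.2871287128713
t 19.73 grasp 54.41 z 97.86 F [np.float64(-0.1), np.float64(-0.6), np.float64(-0.1)] M [-0.131  0.141 -0.001] tau6 0.0 yaw 137.3 j6 0.824 grip 34.9 ff 0.0 d in tool [-0.57   0.822]
w19 rect ((254.0511932373047, 236.36094665527344), (63.41747283935547, 26.749881744384766), 65.224853515625) mean [251.87636 231.81602] [(210, 237, 250), (216, 235, 253), (222, 234, 260), (246, 246, 268), (252, 249, 271), (258, 252, 271)]
dot 204 249.66176470588235 249.4607843137255
```

It has come to rest at about 113°. I'll align to it (−24°), grip without turning, and pull-test there.

```bash

python3 -m jog '[{"rx":0,"ry":0,"rz":-7,"dx":0,"dy":0,"dz":0,"fingers":0.035},{"rx":0,"ry":0,"rz":-14,"dx":0,"dy":0,"dz":0,"fingers":0.035},{"rx":0,"ry":0,"rz":-21,"dx":0,"dy":0,"dz":0,"fingers":0.035},{"rx":0,"ry":0,"rz":-24,"dx":0,"dy":0,"dz":0,"fingers":0.035},{"rx":0,"ry":0,"rz":-24,"dx":0,"dy":0,"dz":0,"fingers":0.035}]' 50 >/dev/null;python3 st.py; python3 wg.py w20
```

```text
t 20.2 grasp 54.44 z 97.85 F [np.float64(0.2), np.float64(1.3), np.float64(0.8)] M [-0.014  0.119 -0.03 ] tau6 -0.43 yaw 113.2 j6 0.404 grip 35.2 ff 0.0 d in tool [-0.855  0.518]
w20 rect ((253.5, 237.5), (63.0, 23.0), 90.0) mean [253.42528 230.9526 ] [(210, 245, 259), (216, 245, 260), (222, 244, 261), (246, 246, 261), (252, 246, 261), (258, 247, 262), (264, 262, 262)]
dot 266 261.7142857142857 250.00751879699249
```

Aligned now (rect at 90°). Gripping with a 1 mm correction, then the pull test along −d.

```bash

python3 -m jog '[{"rx":0,"ry":0,"rz":0,"dx":0,"dy":0.001,"dz":-0.0005,"fingers":0.02},{"rx":0,"ry":0,"rz":0,"dx":0,"dy":0.001,"dz":-0.0005,"fingers":0},{"rx":0,"ry":0,"rz":0,"dx":0,"dy":0.001,"dz":-0.0005,"fingers":0},{"rx":0,"ry":0,"rz":0,"dx":0,"dy":0.001,"dz":-0.0005,"fingers":0},{"rx":0,"ry":0,"rz":0,"dx":0,"dy":0.001,"dz":-0.0005,"fingers":0}]' 50 >/dev/null;python3 st.py; python3 wg.py w21
python3 -m jog '[{"rx":0,"ry":0,"rz":0,"dx":0.0009,"dy":-0.0005,"dz":0,"fingers":0},{"rx":0,"ry":0,"rz":0,"dx":0.0017,"dy":-0.001,"dz":0,"fingers":0},{"rx":0,"ry":0,"rz":0,"dx":0.0017,"dy":-0.001,"dz":0,"fingers":0}]' 50 >/dev/null;python3 st.py
python3 -m jog '[{"rx":0,"ry":0,"rz":0,"dx":0.0009,"dy":-0.0005,"dz":0,"fingers":0},{"rx":0,"ry":0,"rz":0,"dx":0.0017,"dy":-0.001,"dz":0,"fingers":0},{"rx":0,"ry":0,"rz":0,"dx":0.0017,"dy":-0.001,"dz":0,"fingers":0}]' 50 >/dev/null;python3 st.py; python3 wg.py w22
```

```text
t 20.67 grasp 55.1 z 98.4 F [np.float64(0.2), np.float64(0.9), np.float64(-0.3)] M [-0.139 -0.054 -0.005] tau6 0.02 yaw 113.3 j6 0.404 grip 13.2 ff 50.0 d in tool [-0.855  0.519]
w21 rect ((252.47299194335938, 239.8378448486328), (69.540771484375, 21.700666427612305), 80.53767395019531) mean [250.66737 233.83157] [(210, 240, 255), (216, 240, 256), (222, 239, 257), (246, 243, 261), (252, 244, 262), (258, 246, 262), (264, 247, 263), (270, 249, 264)]
dot 141 256.7588652482269 246.96453900709218
t 20.97 grasp 53.83 z 98.41 F [np.float64(3.4), np.float64(1.3), np.float64(-1.3)] M [-0.79  -0.239 -0.024] tau6 0.03 yaw 113.2 j6 0.408 grip 13.3 ff 50.0 d in tool [-0.855  0.518]
t 21.22 grasp 51.8 z 98.41 F [np.float64(3.7), np.float64(-0.1), np.float64(-1.1)] M [-0.756 -0.218  0.026] tau6 0.03 yaw 113.2 j6 0.411 grip 13.3 ff 50.0 d in tool [-0.855  0.518]
w22 rect ((252.21998596191406, 240.03997802734375), (69.4378890991211, 21.637468338012695), 81.8698959350586) mean [250.64925 233.5096 ] [(210, 240, 255), (216, 240, 256), (222, 239, 257), (246, 244, 261), (252, 244, 262), (258, 246, 262), (264, 248, 263), (270, 263, 264)]
dot 152 257.5394736842105 246.7828947368421
```

Findings: the pads grip the 13 mm hub, the wing has backlash in them, and at 113° the collar is free. It partly clamped at ~160°, so tightening must go well beyond that. I'll push home again, then tighten continuously, watching moment and wing angle.

```bash

python3 -m jog '[{"rx":0,"ry":0,"rz":0,"dx":-0.0026,"dy":0.0016,"dz":0,"fingers":0},{"rx":0,"ry":0,"rz":0,"dx":-0.0051,"dy":0.0031,"dz":0,"fingers":0},{"rx":0,"ry":0,"rz":0,"dx":-0.0068,"dy":0.0041,"dz":0,"fingers":0},{"rx":0,"ry":0,"rz":0,"dx":-0.0081,"dy":0.0049,"dz":0,"fingers":0},{"rx":0,"ry":0,"rz":0,"dx":-0.0094,"dy":0.0057,"dz":0,"fingers":0}]' 60 >/dev/null;python3 st.py
python3 -m jog '[{"rx":0,"ry":0,"rz":5,"dx":0,"dy":0,"dz":0,"fingers":0},{"rx":0,"ry":0,"rz":10,"dx":0,"dy":0,"dz":0.0001,"fingers":0},{"rx":0,"ry":0,"rz":15,"dx":0,"dy":0,"dz":0.0002,"fingers":0},{"rx":0,"ry":0,"rz":20,"dx":0,"dy":0,"dz":0.0003,"fingers":0}]' 60 >/dev/null;python3 st.py;python3 wg.py w23|head -1
python3 -m jog '[{"rx":0,"ry":0,"rz":5,"dx":0,"dy":0,"dz":0,"fingers":0},{"rx":0,"ry":0,"rz":10,"dx":0,"dy":0,"dz":0.0001,"fingers":0},{"rx":0,"ry":0,"rz":15,"dx":0,"dy":0,"dz":0.0002,"fingers":0},{"rx":0,"ry":0,"rz":20,"dx":0,"dy":0,"dz":0.0003,"fingers":0}]' 60 >/dev/null;python3 st.py;python3 wg.py w24|head -1
python3 -m jog '[{"rx":0,"ry":0,"rz":5,"dx":0,"dy":0,"dz":0,"fingers":0},{"rx":0,"ry":0,"rz":10,"dx":0,"dy":0,"dz":0.0001,"fingers":0},{"rx":0,"ry":0,"rz":15,"dx":0,"dy":0,"dz":0.0002,"fingers":0},{"rx":0,"ry":0,"rz":20,"dx":0,"dy":0,"dz":0.0003,"fingers":0}]' 60 >/dev/null;python3 st.py;python3 wg.py w25|head -1
```

```text
t 21.68 grasp 57.04 z 98.41 F [np.float64(-11.5), np.float64(2.2), np.float64(1.0)] M [ 1.921 -0.388  0.026] tau6 0.07 yaw 113.4 j6 0.391 grip 12.3 ff 60.0 d in tool [-0.854  0.521]
t 22.02 grasp 58.48 z 98.26 F [np.float64(-6.1), np.float64(2.3), np.float64(4.6)] M [ 0.918 -0.359  0.148] tau6 -0.73 yaw 133.6 j6 0.744 grip 12.8 ff 60.0 d in tool [-0.622  0.783]
w23 rect ((251.94595336914062, 238.67567443847656), (67.4035873413086, 22.35826301574707), 80.53767395019531) mean [250.17392 230.82837] [(210, 240, 253), (216, 239, 255), (222, 238, 258), (246, 243, 261), (252, 245, 261), (258, 246, 262), (264, 262, 263), (270, 263, 263)]
t 22.4 grasp 57.36 z 98.17 F [np.float64(-7.5), np.float64(2.4), np.float64(0.4)] M [ 1.378 -0.083  0.052] tau6 -0.73 yaw 153.6 j6 1.093 grip 12.8 ff 60.0 d in tool [-0.316  0.949]
w24 rect ((252.10401916503906, 238.57199096679688), (67.35037231445312, 22.36068344116211), 79.69515228271484) mean [250.89265 235.67311] [(210, 240, 254), (216, 239, 255), (222, 238, 258), (246, 243, 261), (252, 244, 261), (258, 246, 262), (264, 247, 262), (270, 249, 263)]
t 22.78 grasp 58.58 z 98.07 F [np.float64(-3.5), np.float64(0.4), np.float64(3.9)] M [0.468 0.162 0.112] tau6 -0.72 yaw 173.6 j6 1.442 grip 12.5 ff 60.0 d in tool [0.027 1.   ]
w25 rect ((251.55996704101562, 239.41998291015625), (69.1550521850586, 22.76883888244629), 81.8698959350586) mean [250.91211 237.7973 ] [(210, 239, 253), (216, 238, 255), (222, 238, 257), (246, 243, 261), (252, 245, 261), (258, 246, 262), (264, 248, 262), (270, 248, 263)]
```

The wing follows with a constant 9° lag. The push has faded to 3.5 N, so I add 3 mm of push before tightening on.

```bash

python3 -m jog '[{"rx":0,"ry":0,"rz":0,"dx":0,"dy":0.001,"dz":0,"fingers":0},{"rx":0,"ry":0,"rz":0,"dx":0.0001,"dy":0.002,"dz":0,"fingers":0},{"rx":0,"ry":0,"rz":0,"dx":0.0001,"dy":0.003,"dz":0,"fingers":0},{"rx":0,"ry":0,"rz":0,"dx":0.0001,"dy":0.003,"dz":0,"fingers":0}]' 60 >/dev/null;python3 st.py
python3 -m jog '[{"rx":0,"ry":0,"rz":0,"dx":0,"dy":0.001,"dz":0,"fingers":0},{"rx":0,"ry":0,"rz":0,"dx":0.0001,"dy":0.002,"dz":0,"fingers":0},{"rx":0,"ry":0,"rz":0,"dx":0.0001,"dy":0.002,"dz":0,"fingers":0}]' 60 >/dev/null;python3 st.py
```

```text
t 23.17 grasp 58.87 z 98.03 F [np.float64(-13.7), np.float64(1.5), np.float64(3.4)] M [2.419 0.084 0.143] tau6 0.13 yaw 173.4 j6 1.433 grip 12.9 ff 60.0 d in tool [0.024 1.   ]
t 23.42 grasp 58.95 z 98.05 F [np.float64(-17.1), np.float64(1.3), np.float64(4.7)] M [3.088 0.255 0.151] tau6 0.12 yaw 173.5 j6 1.429 grip 12.7 ff 60.0 d in tool [0.025 1.   ]
```

Solidly home (58.9, 17 N with hardly any motion). Continue tightening.

```bash

python3 -m jog '[{"rx":0,"ry":0,"rz":5,"dx":0,"dy":0,"dz":0,"fingers":0},{"rx":0,"ry":0,"rz":10,"dx":0,"dy":0,"dz":0.0001,"fingers":0},{"rx":0,"ry":0,"rz":15,"dx":0,"dy":0,"dz":0.0002,"fingers":0},{"rx":0,"ry":0,"rz":20,"dx":0,"dy":0,"dz":0.0003,"fingers":0}]' 60 >/dev/null;python3 st.py;python3 wg.py w26|head -1
python3 -m jog '[{"rx":0,"ry":0,"rz":5,"dx":0,"dy":0,"dz":0,"fingers":0},{"rx":0,"ry":0,"rz":10,"dx":0,"dy":0,"dz":0.0001,"fingers":0},{"rx":0,"ry":0,"rz":15,"dx":0,"dy":0,"dz":0.0002,"fingers":0},{"rx":0,"ry":0,"rz":20,"dx":0,"dy":0,"dz":0.0003,"fingers":0}]' 60 >/dev/null;python3 st.py;python3 wg.py w27|head -1
```

```text
t 23.75 grasp 58.92 z 98.11 F [np.float64(-19.1), np.float64(0.8), np.float64(7.3)] M [3.291 0.594 2.277] tau6 1.38 yaw -166.6 j6 1.778 grip 15.2 ff 95.0 d in tool [0.364 0.931]
w26 rect ((252.66041564941406, 238.00399780273438), (67.9061050415039, 27.99013328552246), 57.7243537902832) mean [249.14275 235.63153] [(210, 234, 246), (216, 231, 249), (222, 230, 258), (246, 242, 263), (252, 246, 264), (258, 250, 264), (264, 253, 264), (270, 257, 264)]
t 24.13 grasp 59.27 z 97.8 F [np.float64(-16.4), np.float64(-3.1), np.float64(-6.4)] M [2.444 2.975 3.743] tau6 3.03 yaw -147.0 j6 2.123 grip 21.7 ff 122.0 d in tool [0.656 0.755]
w27 rect ((251.5574951171875, 237.3865203857422), (65.10218811035156, 30.688270568847656), 39.400665283203125) mean [248.59462 236.52356] [(216, 227, 242), (222, 225, 257), (246, 239, 269), (252, 254, 269), (258, 254, 270), (264, 261, 270)]
```

The wing is stuck at ≈163° (3.7 N m), which looks like the screw's end stop, about 1.2 rad past the start. I must untwist. Probable cause of the weak clamp: the grip slipped vertically and held the wing too high against its thread. I'll untwist with a light grip, relieve the push, then regrip aligned and press down.

```bash

python3 -m jog '[{"rx":0,"ry":0,"rz":-7,"dx":-0.0006,"dy":-0.0007,"dz":0,"fingers":0.01},{"rx":0,"ry":0,"rz":-14,"dx":-0.0012,"dy":-0.0015,"dz":0,"fingers":0.01},{"rx":0,"ry":0,"rz":-21,"dx":-0.0018,"dy":-0.0022,"dz":0,"fingers":0.01},{"rx":0,"ry":0,"rz":-28,"dx":-0.0024,"dy":-0.0028,"dz":0,"fingers":0.01},{"rx":0,"ry":0,"rz":-35,"dx":-0.0026,"dy":-0.003,"dz":0,"fingers":0.01}]' 5 >/dev/null;python3 st.py;python3 wg.py w28|head -1
python3 -m jog '[{"rx":0,"ry":0,"rz":-7,"dx":0,"dy":0,"dz":0,"fingers":0.01},{"rx":0,"ry":0,"rz":-14,"dx":0,"dy":0,"dz":0,"fingers":0.01},{"rx":0,"ry":0,"rz":-14,"dx":0,"dy":0,"dz":0,"fingers":0.01}]' 5 >/dev/null;python3 st.py;python3 wg.py w29|head -1
```

```text
t 24.6 grasp 58.41 z 96.87 F [np.float64(-5.9), np.float64(0.3), np.float64(2.5)] M [1.325 0.376 0.068] tau6 1.23 yaw 178.0 j6 1.518 grip 15.2 ff 5.0 d in tool [0.104 0.995]
w28 rect ((253.02012634277344, 239.30319213867188), (68.9331283569336, 25.505508422851562), 69.27444458007812) mean [250.87315 237.86986] [(210, 237, 251), (216, 236, 253), (222, 235, 257), (246, 243, 263), (252, 245, 264), (258, 247, 264), (264, 250, 265), (270, 251, 265)]
t 24.9 grasp 58.22 z 97.19 F [np.float64(-8.9), np.float64(2.0), np.float64(1.2)] M [ 1.799  0.009 -0.023] tau6 -0.8 yaw 164.2 j6 1.276 grip 15.3 ff 5.0 d in tool [-0.137  0.991]
w29 rect ((253.00030517578125, 240.3901824951172), (68.65797424316406, 23.989791870117188), 77.6192398071289) mean [250.99373 238.49149] [(210, 240, 253), (216, 239, 255), (222, 238, 256), (246, 243, 261), (252, 244, 261), (258, 245, 262), (264, 247, 262), (270, 248, 262)]
```

```bash

python3 -m jog '[{"rx":0,"ry":0,"rz":0,"dx":0.0002,"dy":-0.0012,"dz":-0.0005,"fingers":0.01},{"rx":0,"ry":0,"rz":0,"dx":0.0003,"dy":-0.0024,"dz":-0.001,"fingers":0.01},{"rx":0,"ry":0,"rz":0,"dx":0.0003,"dy":-0.0024,"dz":-0.001,"fingers":0.03},{"rx":0,"ry":0,"rz":-4,"dx":0.0003,"dy":-0.0024,"dz":-0.001,"fingers":0.035},{"rx":0,"ry":0,"rz":-10,"dx":0.0003,"dy":-0.0024,"dz":-0.001,"fingers":0.035}]' 5 >/dev/null;python3 st.py;python3 wg.py w30|head -1
python3 -m jog '[{"rx":0,"ry":0,"rz":0,"dx":0,"dy":0,"dz":0,"fingers":0.035},{"rx":0,"ry":0,"rz":0,"dx":0,"dy":0,"dz":0,"fingers":0.035},{"rx":0,"ry":0,"rz":0,"dx":0,"dy":0,"dz":0,"fingers":0.035}]' 5 >/dev/null;python3 st.py;python3 wg.py w31|head -1
```

```text
t 25.37 grasp 60.37 z 97.84 F [np.float64(-0.4), np.float64(-0.3), np.float64(0.1)] M [-0.008  0.177 -0.009] tau6 1.3 yaw 154.0 j6 1.105 grip 31.7 ff 0.0 d in tool [-0.309  0.951]
w30 rect ((249.56163024902344, 236.16436767578125), (66.94754791259766, 25.514972686767578), 69.44395446777344) mean [246.8717 231.4566] [(210, 233, 247), (216, 231, 250), (222, 231, 257), (246, 240, 261), (252, 243, 263), (258, 246, 263), (264, 248, 248), (270, 251, 251)]
t 25.67 grasp 60.64 z 97.86 F [np.float64(-0.3), np.float64(-0.5), np.float64(0.4)] M [-0.072  0.181 -0.072] tau6 0.01 yaw 154.4 j6 1.111 grip 34.6 ff 0.0 d in tool [-0.304  0.953]
w31 rect ((246.41392517089844, 235.05328369140625), (64.33673095703125, 27.93728256225586), 58.24052429199219) mean [243.80806 232.36847] [(210, 227, 241), (216, 225, 245), (222, 224, 254), (246, 238, 262), (252, 241, 264), (258, 245, 264), (264, 249, 249)]
```

The wing unwinds by itself when released (134° → 124° with no contact). I'll let it settle and see where it stops.

```bash

python3 -m jog '[{"rx":0,"ry":0,"rz":0,"dx":0,"dy":0,"dz":0,"fingers":0.06},{"rx":0,"ry":0,"rz":0,"dx":0,"dy":0,"dz":0,"fingers":0.06},{"rx":0,"ry":0,"rz":0,"dx":0,"dy":0,"dz":0,"fingers":0.06},{"rx":0,"ry":0,"rz":0,"dx":0,"dy":0,"dz":0,"fingers":0.06},{"rx":0,"ry":0,"rz":0,"dx":0,"dy":0,"dz":0,"fingers":0.06}]' 5 >/dev/null;python3 st.py;python3 wg.py w32|head -1
python3 -m jog '[{"rx":0,"ry":0,"rz":0,"dx":0,"dy":0,"dz":0,"fingers":0.06},{"rx":0,"ry":0,"rz":0,"dx":0,"dy":0,"dz":0,"fingers":0.06},{"rx":0,"ry":0,"rz":0,"dx":0,"dy":0,"dz":0,"fingers":0.06},{"rx":0,"ry":0,"rz":0,"dx":0,"dy":0,"dz":0,"fingers":0.06},{"rx":0,"ry":0,"rz":0,"dx":0,"dy":0,"dz":0,"fingers":0.06}]' 5 >/dev/null;python3 wg.py w33|head -1
python3 - <<'E'
from h import *
# wing angle in world by projecting: principal axis on plane z=105 from bright top-face pixels
for f in('w5','w20','w21','w25','w29','w30','w31','w32','w33'):
    c=load(f);hsv=cv2.cvtColor(c['color'],cv2.COLOR_BGR2HSV);k=cv2.inRange(hsv,(2,140,60),(15,255,255));k[:190]=0;k[300:]=0;k[:,:200]=0;k[:,300:]=0
    n,l,s,ct=cv2.connectedComponentsWithStats(k);ys,xs=np.nonzero(l==1+np.argmax(s[1:,4]))
    W=np.array([ray(c,x,y,105)[:2] for x,y in zip(xs,ys)]);W0=W.mean(0);u=np.linalg.svd(W-W0,full_matrices=False)[2][0]
    print(f,W0.round(1),round(np.degrees(np.arctan2(u[1],u[0]))%180,1))
E
```

```text
t 26.13 grasp 60.61 z 97.87 F [np.float64(-1.1), np.float64(-0.1), np.float64(0.4)] M [-0.007  0.113 -0.033] tau6 0.0 yaw 154.3 j6 1.11 grip 59.7 ff 0.0 d in tool [-0.305  0.952]
w32 rect ((247.92327880859375, 236.07122802734375), (65.11393737792969, 29.625795364379883), 47.121097564697266) mean [245.07137 233.80095] [(210, 229, 237), (216, 224, 242), (222, 223, 255), (246, 254, 267), (252, 243, 268), (258, 249, 269)]
w33 rect ((248.16331481933594, 235.83010864257812), (65.04132080078125, 29.47098159790039), 43.87669372558594) mean [245.31157 234.06924] [(210, 229, 235), (216, 224, 241), (222, 222, 255), (246, 254, 269), (252, 244, 270), (258, 250, 270)]
w5 [551.2 127.9] 85.3
w20 [562.2  77.1] 69.7
w21 [561.2  75.4] 74.8
w25 [564.3  65.4] 15.5
w29 [564.3  66.5] 24.6
w30 [565.8  69.2] 44.8
w31 [565.1  70.3] 54.2
w32 [564.9  69.3] 64.8
w33 [564.8  69.1] 68.3
```

The wing settles at about 69° world angle (start was 85°), the same resting angle as before. Released, the screw should therefore sit slightly tighter than at the start, and gripping it is what disturbs the clamp. I'll test this with a light aligned grip (15 N), without lifting, and a small pull.

```bash

python3 -m jog '[{"rx":0,"ry":0,"rz":-7,"dx":0.0002,"dy":-0.0006,"dz":0,"fingers":0.06},{"rx":0,"ry":0,"rz":-14,"dx":0.0004,"dy":-0.0012,"dz":0,"fingers":0.06},{"rx":0,"ry":0,"rz":-21,"dx":0.0006,"dy":-0.0019,"dz":0,"fingers":0.06},{"rx":0,"ry":0,"rz":-28,"dx":0.0006,"dy":-0.0019,"dz":0,"fingers":0.06},{"rx":0,"ry":0,"rz":-35,"dx":0.0006,"dy":-0.0019,"dz":0,"fingers":0.06}]' 15 >/dev/null
python3 -m jog '[{"rx":0,"ry":0,"rz":-7,"dx":0,"dy":0,"dz":0,"fingers":0.06},{"rx":0,"ry":0,"rz":-9,"dx":0,"dy":0,"dz":0,"fingers":0.05},{"rx":0,"ry":0,"rz":-9,"dx":0,"dy":0,"dz":0,"fingers":0.05}]' 15 >/dev/null;python3 st.py;python3 wg.py w34|head -1
cat > ang.py <<'E'
from h import *
import sys
for f in sys.argv[1:]:
    c=load(f);hsv=cv2.cvtColor(c['color'],cv2.COLOR_BGR2HSV);k=cv2.inRange(hsv,(2,140,60),(15,255,255));k[:190]=0;k[300:]=0;k[:,:200]=0;k[:,300:]=0
    n,l,s,ct=cv2.connectedComponentsWithStats(k);ys,xs=np.nonzero(l==1+np.argmax(s[1:,4]))
    W=np.array([ray(c,x,y,105)[:2] for x,y in zip(xs,ys)]);W0=W.mean(0);u=np.linalg.svd(W-W0,full_matrices=False)[2][0]
    print(f,W0.round(1),round(np.degrees(np.arctan2(u[1],u[0]))%180,1))
E
python3 ang.py w34
```

```text
t 27.32 grasp 58.63 z 97.87 F [np.float64(-0.8), np.float64(-0.0), np.float64(-0.0)] M [-0.044  0.109  0.016] tau6 -0.31 yaw 110.2 j6 0.345 grip 50.9 ff 0.0 d in tool [-0.881  0.472]
w34 rect ((250.5, 236.0), (64.0, 23.0), 90.0) mean [250.67567 230.76352] [(210, 244, 258), (216, 243, 259), (222, 243, 259), (246, 243, 258), (252, 243, 258), (258, 243, 258), (264, 243, 243)]
w34 [561.9  74. ] 68.0
```

```bash

python3 -m jog '[{"rx":0,"ry":0,"rz":0,"dx":0,"dy":0,"dz":0,"fingers":0.02},{"rx":0,"ry":0,"rz":0,"dx":0,"dy":0,"dz":0,"fingers":0.005},{"rx":0,"ry":0,"rz":0,"dx":0,"dy":0,"dz":0,"fingers":0.005},{"rx":0,"ry":0,"rz":0,"dx":0,"dy":0,"dz":0,"fingers":0.005},{"rx":0,"ry":0,"rz":0,"dx":0,"dy":0,"dz":0,"fingers":0.005}]' 15 >/dev/null;python3 st.py;python3 wg.py w35|head -1
python3 -m jog '[{"rx":0,"ry":0,"rz":0,"dx":0.0009,"dy":-0.0005,"dz":0,"fingers":0.005},{"rx":0,"ry":0,"rz":0,"dx":0.0018,"dy":-0.0009,"dz":0,"fingers":0.005},{"rx":0,"ry":0,"rz":0,"dx":0.0018,"dy":-0.0009,"dz":0,"fingers":0.005}]' 15 >/dev/null;python3 st.py;python3 wg.py w36|head -1; python3 ang.py w35 w36
```

```text
t 27.78 grasp 58.61 z 97.87 F [np.float64(0.7), np.float64(0.2), np.float64(-0.8)] M [-0.041  0.103  0.023] tau6 0.0 yaw 110.3 j6 0.345 grip 20.2 ff 0.0 d in tool [-0.881  0.473]
w35 rect ((250.5, 237.5), (67.0, 23.0), 90.0) mean [250.42598 232.4377 ] [(210, 244, 258), (216, 243, 259), (222, 243, 259), (246, 243, 258), (252, 242, 258), (258, 243, 258), (264, 243, 248), (270, 244, 247)]
t 28.08 grasp 58.21 z 97.86 F [np.float64(5.2), np.float64(-1.4), np.float64(0.5)] M [-1.143  0.128  0.018] tau6 0.01 yaw 110.2 j6 0.349 grip 14.6 ff 15.0 d in tool [-0.882  0.472]
w36 rect ((251.5, 239.0), (70.0, 23.0), 90.0) mean [251.03128 234.46721] [(210, 245, 259), (216, 244, 260), (222, 244, 260), (246, 243, 259), (252, 243, 258), (258, 243, 258), (264, 243, 258), (270, 245, 258)]
w35 [561.4  73.1] 66.7
w36 [561.   72.1] 67.3
```

It holds so far (5.2 N, 0.4 mm motion). Pulling a bit more.

```bash

python3 -m jog '[{"rx":0,"ry":0,"rz":0,"dx":0.0009,"dy":-0.0005,"dz":0,"fingers":0.005},{"rx":0,"ry":0,"rz":0,"dx":0.0018,"dy":-0.0009,"dz":0,"fingers":0.005},{"rx":0,"ry":0,"rz":0,"dx":0.0018,"dy":-0.0009,"dz":0,"fingers":0.005}]' 20 >/dev/null;python3 st.py
python3 -m jog '[{"rx":0,"ry":0,"rz":0,"dx":0.0009,"dy":-0.0005,"dz":0,"fingers":0.005},{"rx":0,"ry":0,"rz":0,"dx":0.0018,"dy":-0.0009,"dz":0,"fingers":0.005},{"rx":0,"ry":0,"rz":0,"dx":0.0018,"dy":-0.0009,"dz":0,"fingers":0.005}]' 25 >/dev/null;python3 st.py;python3 wg.py w37|head -1; python3 ang.py w37
```

```text
t 28.38 grasp 57.96 z 97.89 F [np.float64(9.7), np.float64(-0.4), np.float64(0.2)] M [-1.835  0.003 -0.004] tau6 0.01 yaw 110.1 j6 0.352 grip 14.2 ff 20.0 d in tool [-0.882  0.471]
t 28.63 grasp 57.68 z 97.88 F [np.float64(13.9), np.float64(-1.5), np.float64(-0.3)] M [-2.655e+00 -5.000e-03  2.000e-03] tau6 0.01 yaw 110.1 j6 0.356 grip 14.0 ff 25.0 d in tool [-0.882  0.47 ]
w37 rect ((251.5, 238.0), (23.0, 66.0), 0.0) mean [251.12408 234.06674] [(210, 245, 259), (216, 244, 260), (222, 244, 260), (246, 244, 259), (252, 243, 258), (258, 244, 258), (264, 244, 258), (270, 249, 258)]
w37 [561.1  73. ] 67.8
```

It holds 14 N with purely elastic motion, so the collar is firmly clamped in the released state. I'll relieve the pull, open, rise straight up, then check the gap from above.

```bash

python3 -m jog '[{"rx":0,"ry":0,"rz":0,"dx":-0.0018,"dy":0.0009,"dz":0,"fingers":0.005},{"rx":0,"ry":0,"rz":0,"dx":-0.0036,"dy":0.0018,"dz":0,"fingers":0.005},{"rx":0,"ry":0,"rz":0,"dx":-0.0052,"dy":0.0026,"dz":0,"fingers":0.005},{"rx":0,"ry":0,"rz":0,"dx":-0.0052,"dy":0.0026,"dz":0,"fingers":0.005}]' 15 >/dev/null;python3 st.py
python3 -m jog '[{"rx":0,"ry":0,"rz":0,"dx":0,"dy":0,"dz":0,"fingers":0.05},{"rx":0,"ry":0,"rz":0,"dx":0,"dy":0,"dz":0,"fingers":0.07},{"rx":0,"ry":0,"rz":0,"dx":0,"dy":0,"dz":0,"fingers":0.08},{"rx":0,"ry":0,"rz":0,"dx":0,"dy":0,"dz":0,"fingers":0.08},{"rx":0,"ry":0,"rz":0,"dx":0,"dy":0,"dz":0,"fingers":0.08}]' 15 >/dev/null;python3 st.py
python3 -m jog '[{"rx":0,"ry":0,"rz":0,"dx":0,"dy":0,"dz":-0.01,"fingers":0.08},{"rx":0,"ry":0,"rz":0,"dx":0,"dy":0,"dz":-0.03,"fingers":0.08},{"rx":0,"ry":0,"rz":0,"dx":0,"dy":0,"dz":-0.05,"fingers":0.08},{"rx":0,"ry":0,"rz":0,"dx":0,"dy":0,"dz":-0.065,"fingers":0.08},{"rx":0,"ry":0,"rz":0,"dx":0,"dy":0,"dz":-0.065,"fingers":0.08}]' 15 >/dev/null;python3 st.py
python3 - <<'E'
from h import *
c=shot('wrist','w40')
hsv=cv2.cvtColor(c['color'],cv2.COLOR_BGR2HSV)
for nm,lo,hi in(('orange',(2,140,60),(15,255,255)),('yellow',(18,120,90),(34,255,255)),('blue',(105,120,50),(125,255,255))):
    k=cv2.inRange(hsv,lo,hi);n,l,s,ct=cv2.connectedComponentsWithStats(k)
    print(nm,[(s[i].tolist(),ct[i].round(1).tolist()) for i in range(1,n) if s[i,4]>80])
p=(532.95,85.95,.139)
def W(q):
    k,s=np.cos(p[2]),np.sin(p[2]);return np.array([p[0]+k*q[0]-s*q[1],p[1]+s*q[0]+k*q[1],q[2]])
print('expected holes',proj(c,[W((24,110,74)),W((24,-110,74)),W((-18,-100,34)),W((-18,-40,30))]).round(1))
E
```

```text
t 29.02 grasp 58.44 z 97.86 F [np.float64(1.8), np.float64(-1.0), np.float64(0.9)] M [-0.509  0.176 -0.01 ] tau6 -0.02 yaw 110.3 j6 0.345 grip 15.1 ff 15.0 d in tool [-0.881  0.473]
t 29.43 grasp 58.06 z 97.86 F [np.float64(-1.1), np.float64(-0.0), np.float64(-0.9)] M [-0.033  0.089 -0.011] tau6 0.0 yaw 110.2 j6 0.346 grip 44.7 ff 0.0 d in tool [-0.881  0.473]
t 29.85 grasp 58.59 z 166.89 F [np.float64(-0.5), np.float64(0.0), np.float64(0.1)] M [-0.114  0.046 -0.018] tau6 -0.01 yaw 110.2 j6 0.346 grip 77.7 ff 0.0 d in tool [-0.881  0.473]
orange [([240, 180, 17, 41, 270], [248.5, 194.0])]
yellow [([0, 72, 89, 142, 8201], [33.5, 143.7]), ([114, 208, 25, 38, 100], [126.7, 229.5]), ([243, 213, 9, 16, 128], [247.1, 220.4]), ([217, 215, 39, 46, 811], [236.1, 237.7]), ([119, 246, 26, 41, 473], [129.6, 264.6]), ([92, 279, 29, 58, 755], [102.9, 308.3]), ([383, 279, 29, 58, 729], [400.1, 308.5]), ([138, 323, 374, 47, 5687], [311.0, 359.4])]
blue [([149, 39, 44, 45, 961], [171.2, 60.2]), ([231, 62, 48, 77, 1737], [255.0, 98.4]), ([271, 252, 36, 30, 497], [288.8, 266.7])]
expected holes [[171.   58.3]
 [290.1 269.6]
 [248.3 259.6]
 [222.5 214.8]]
```

Now sample a brightness profile along the bar's centreline, across the anvil, bar and finger.

```bash
cat > prof.py <<'E'
from h import *
import sys
p=(532.95,85.95,.139)
def W(q):
    k,s=np.cos(p[2]),np.sin(p[2]);return np.array([p[0]+k*q[0]-s*q[1],p[1]+s*q[0]+k*q[1],q[2]])
for f in sys.argv[1:]:
    c=load(f);im=c['color'].astype(np.float32);print(f)
    for x in(-22,-18,-14,-11):
        ys=np.arange(-104,-26,2.);uv=np.array([proj(c,W((x,y,30)))[0] for y in ys],np.float32)
        v=cv2.remap(im,uv[:,0].reshape(1,-1),uv[:,1].reshape(1,-1),cv2.INTER_LINEAR)[0]
        print(x,' '.join(f'{int(y)}:{int(b)}/{int(r)}' for y,(b,g,r) in zip(ys,v)))
E
python3 prof.py w40
```

```text
w40
-22 -104:94/107 -102:95/107 -100:95/108 -98:69/168 -96:79/240 -94:93/254 -92:95/255 -90:104/246 -88:117/178 -86:116/187 -84:103/250 -82:94/254 -80:95/254 -78:95/254 -76:98/254 -74:95/254 -72:96/254 -70:96/254 -68:98/254 -66:97/254 -64:100/254 -62:95/254 -60:97/254 -58:99/254 -56:97/254 -54:106/238 -52:117/179 -50:121/165 -48:102/254 -46:97/245 -44:115/123 -42:122/132 -40:122/132 -38:127/136 -36:101/113 -34:61/81 -32:65/82 -30:67/83 -28:62/80
-18 -104:91/103 -102:95/107 -100:96/107 -98:77/174 -96:89/252 -94:93/255 -92:95/255 -90:119/165 -88:119/123 -86:121/124 -84:113/156 -82:101/251 -80:99/254 -78:94/254 -76:96/254 -74:96/254 -72:96/254 -70:97/254 -68:97/254 -66:96/254 -64:97/254 -62:99/254 -60:98/254 -58:98/254 -56:102/252 -54:124/160 -52:119/125 -50:126/127 -48:121/170 -46:94/234 -44:113/121 -42:120/128 -40:124/132 -38:128/135 -36:101/114 -34:65/84 -32:61/78 -30:63/82 -28:63/80
-14 -104:92/104 -102:96/107 -100:94/105 -98:76/187 -96:90/255 -94:94/254 -92:91/254 -90:93/254 -88:90/255 -86:96/253 -84:95/255 -82:94/254 -80:93/254 -78:96/254 -76:94/254 -74:96/254 -72:96/254 -70:94/254 -68:96/254 -66:97/254 -64:96/254 -62:97/254 -60:98/254 -58:98/254 -56:100/254 -54:95/255 -52:98/254 -50:92/253 -48:96/255 -46:95/241 -44:115/131 -42:120/129 -40:126/135 -38:127/135 -36:103/114 -34:61/80 -32:66/83 -30:65/81 -28:63/79
-11 -104:94/106 -102:95/106 -100:96/106 -98:80/189 -96:87/254 -94:89/254 -92:92/254 -90:92/254 -88:91/254 -86:91/254 -84:95/254 -82:95/254 -80:94/254 -78:94/254 -76:93/254 -74:93/254 -72:96/254 -70:94/254 -68:95/254 -66:94/254 -64:96/254 -62:94/254 -60:98/254 -58:94/254 -56:95/254 -54:98/254 -52:96/254 -50:96/254 -48:96/255 -46:91/235 -44:115/123 -42:118/128 -40:128/136 -38:128/137 -36:104/113 -34:66/83 -32:64/81 -30:66/82 -28:62/79
```

From this side the finger hides the bar's near end (anvil end: bar flush at ≈−98…−100). I'll swing the camera round to the −y side to see the finger/bar joint directly.

```bash

python3 -m jog '[{"rx":0,"ry":0,"rz":-7,"dx":0,"dy":0,"dz":0,"fingers":0.08},{"rx":0,"ry":0,"rz":-14,"dx":0,"dy":0,"dz":0,"fingers":0.08},{"rx":0,"ry":0,"rz":-21,"dx":0,"dy":0,"dz":0,"fingers":0.08},{"rx":0,"ry":0,"rz":-28,"dx":0,"dy":0,"dz":0,"fingers":0.08},{"rx":0,"ry":0,"rz":-35,"dx":0,"dy":0,"dz":0,"fingers":0.08}]' >/dev/null
python3 -m jog '[{"rx":0,"ry":0,"rz":-7,"dx":0,"dy":0,"dz":0,"fingers":0.08},{"rx":0,"ry":0,"rz":-14,"dx":0,"dy":0,"dz":0,"fingers":0.08},{"rx":0,"ry":0,"rz":-21,"dx":0,"dy":0,"dz":0,"fingers":0.08},{"rx":0,"ry":0,"rz":-28,"dx":0,"dy":0,"dz":0,"fingers":0.08},{"rx":0,"ry":0,"rz":-35,"dx":0,"dy":0,"dz":0,"fingers":0.08}]' >/dev/null
python3 -m jog '[{"rx":0,"ry":0,"rz":-7,"dx":0,"dy":0,"dz":0,"fingers":0.08},{"rx":0,"ry":0,"rz":-14,"dx":0,"dy":0,"dz":0,"fingers":0.08},{"rx":0,"ry":0,"rz":-21,"dx":0,"dy":0,"dz":0,"fingers":0.08},{"rx":0,"ry":0,"rz":-28,"dx":0,"dy":0,"dz":0,"fingers":0.08},{"rx":0,"ry":0,"rz":-35,"dx":0,"dy":0,"dz":0,"fingers":0.08}]' >/dev/null
python3 -m jog '[{"rx":0,"ry":0,"rz":-7,"dx":0,"dy":0,"dz":0,"fingers":0.08},{"rx":0,"ry":0,"rz":-14,"dx":0,"dy":0,"dz":0,"fingers":0.08},{"rx":0,"ry":0,"rz":-21,"dx":0,"dy":0,"dz":0,"fingers":0.08},{"rx":0,"ry":0,"rz":-28,"dx":0,"dy":0,"dz":0,"fingers":0.08},{"rx":0,"ry":0,"rz":-35,"dx":0,"dy":0,"dz":0,"fingers":0.08}]' >/dev/null
python3 -m jog '[{"rx":0,"ry":0,"rz":-7,"dx":0,"dy":0,"dz":0,"fingers":0.08},{"rx":0,"ry":0,"rz":-14,"dx":0,"dy":0,"dz":0,"fingers":0.08},{"rx":0,"ry":0,"rz":-14,"dx":0,"dy":0,"dz":0,"fingers":0.08},{"rx":0,"ry":0,"rz":-14,"dx":0,"dy":0,"dz":0,"fingers":0.08}]' >/dev/null; python3 st.py
python3 -c "
from h import *
shot('wrist','w41')"; python3 prof.py w41 w9; python3 ang.py w9
```

```text
t 31.9 grasp 58.28 z 161.95 F [np.float64(0.1), np.float64(-0.7), np.float64(-0.8)] M [ 0.057  0.004 -0.031] tau6 -0.12 yaw -43.6 j6 -2.339 grip 80.0 ff 0.0 d in tool [ 0.582 -0.813]
w41
-22 -104:226/227 -102:177/179 -100:78/90 -98:64/183 -96:74/226 -94:91/246 -92:91/247 -90:102/197 -88:108/126 -86:107/137 -84:96/223 -82:89/246 -80:90/245 -78:91/245 -76:89/244 -74:88/245 -72:87/245 -70:89/245 -68:86/245 -66:88/245 -64:87/245 -62:87/245 -60:86/245 -58:86/245 -56:82/247 -54:100/198 -52:105/128 -50:106/136 -48:89/227 -46:85/246 -44:87/245 -42:83/246 -40:69/209 -38:58/69 -36:65/78 -34:87/96 -32:86/94 -30:82/91 -28:89/96
-18 -104:225/228 -102:173/175 -100:76/88 -98:63/186 -96:89/246 -94:89/245 -92:92/241 -90:113/118 -88:109/113 -86:107/110 -84:107/142 -82:87/247 -80:88/245 -78:87/245 -76:88/245 -74:88/245 -72:89/245 -70:88/245 -68:87/245 -66:87/245 -64:85/245 -62:86/245 -60:86/245 -58:86/245 -56:86/248 -54:108/125 -52:108/112 -50:106/107 -48:105/163 -46:84/248 -44:86/245 -42:86/248 -40:69/203 -38:60/69 -36:61/76 -34:99/107 -32:105/112 -30:104/109 -28:103/109
-14 -104:225/226 -102:172/176 
[... 1934 characters left out ...]
 -70:87/245 -68:85/245 -66:83/245 -64:83/245 -62:84/246 -60:88/246 -58:83/246 -56:84/245 -54:80/247 -52:81/248 -50:85/248 -48:82/247 -46:79/245 -44:81/246 -42:78/247 -40:66/173 -38:58/70 -36:59/73 -34:63/74 -32:98/102 -30:102/108 -28:100/104
-11 -104:221/222 -102:212/213 -100:102/107 -98:70/201 -96:86/244 -94:90/245 -92:88/245 -90:89/245 -88:89/245 -86:87/245 -84:87/245 -82:88/245 -80:88/246 -78:86/245 -76:87/246 -74:86/246 -72:86/246 -70:84/245 -68:84/246 -66:82/245 -64:83/246 -62:83/246 -60:83/246 -58:82/246 -56:81/246 -54:81/245 -52:79/245 -50:79/246 -48:78/246 -46:79/246 -44:78/245 -42:78/248 -40:64/171 -38:57/70 -36:59/73 -34:64/76 -32:95/102 -30:102/108 -28:99/103
w9 [557.8  62.6] 61.7
```

Both ends match the pushed-home reference w9: yellow spans −98.5…−39.5 with the finger directly after it. A geometric check of the finger's top edge compares w9 (pushed home), w41 and w40.

```bash
python3 - <<'E'
from h import *
p=(532.95,85.95,.139);k,s=np.cos(p[2]),np.sin(p[2])
W=lambda q:np.array([p[0]+k*q[0]-s*q[1],p[1]+s*q[0]+k*q[1],q[2]])
I=lambda P:np.array([k*(P[0]-p[0])+s*(P[1]-p[1]),-s*(P[0]-p[0])+k*(P[1]-p[1]),P[2]])
def cross(f,a,b,up,ch,x=-16):
    c=load(f);im=c['color'].astype(np.float32);r=[]
    for x in(-20,-17,-14,-12):
        ys=np.arange(a,b,.1);uv=np.array([proj(c,W((x,y,30)))[0] for y in ys],np.float32)
        v=cv2.remap(im,uv[:,0].reshape(1,-1),uv[:,1].reshape(1,-1),cv2.INTER_LINEAR)[0][:,ch]
        t=(v.min()+v.max())/2;i=np.nonzero(np.diff(np.sign(v-t)))[0][0];r.append(ys[i])
    return np.median(r),I(c['extrinsics'][:3,3])
out={}
for f,a,b in(('w9',-37.5,-29),('w41',-37.5,-31),):
    e,C=cross(f,a,b,1,2);out[f]=(e,C)
e,C=cross('w40',-48,-42,0,2);out['w40']=(e,C)
for f,(e,C) in out.items(): print(f,'edge',e,'cam',C.round(1),'yf(h):',[(h,round(e+(C[1]-e)*(h-30)/(C[2]-30),2)) for h in(34,38,40,42,44,48)])
for f in('w9','w41'):print(f,'bar ends',cross(f,-99.8,-96,0,2)[0],cross(f,-42,-37.5,0,2)[0])
E
```

```text
w9 edge -33.09999999999994 cam [-22.7 -88.4 260. ] yf(h): [(34, np.float64(-34.06)), (38, np.float64(-35.02)), (40, np.float64(-35.51)), (42, np.float64(-35.99)), (44, np.float64(-36.47)), (48, np.float64(-37.43))]
w41 edge -35.19999999999997 cam [-40.6 -69.4 321.2] yf(h): [(34, np.float64(-35.67)), (38, np.float64(-36.14)), (40, np.float64(-36.37)), (42, np.float64(-36.61)), (44, np.float64(-36.84)), (48, np.float64(-37.31))]
w40 edge -45.24999999999996 cam [ 60.3  43.4 326.3] yf(h): [(34, np.float64(-44.05)), (38, np.float64(-42.86)), (40, np.float64(-42.26)), (42, np.float64(-41.66)), (44, np.float64(-41.06)), (48, np.float64(-39.86))]
w9 bar ends -98.50000000000007 -39.89999999999997
w41 bar ends -98.40000000000008 -39.64999999999996
```

At h≈50 mm the finger edge agrees with the pushed-home reference within about 0.5 mm (limit 1.5 mm). The wing is stable, the clamp held 14 N, and the arm is clear. Handing in.

```bash
python3 -c "
from plant import order
print(order.close_job())"
```

```text
the job is handed in; nothing more can be done
None
```

The job is handed in at about 32 s of the 64 s, with no verdict shown: the bar is home against the anvil, the released clamp held a 14 N pull without slipping (25 N not tested), any gap at the finger measures about 0.5 mm or less, and the arm is clear.

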